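Shut down the torch cooling loop and vent its header tank

ROBOT

A 6-joint arm with a two-finger parallel gripper is mounted at the origin on the work surface. World frame = base frame: x ahead of the robot, y to its left, z up, the work surface at z = 0. Lengths are in m, angles in rad, forces in N, time in s.
With the tool pointing down it reaches from about 0.4 to 0.825 m from the base axis. Payload 7 kg.
Tool frame: the origin (TCP) lies midway between the tips of the shut fingers; the grasp point (between the pads) lies 19 mm behind it; z points along the fingers, x is the direction in which the jaws open and shut, and the axes are right-handed (so a half turn about z gives the same grasp; the last joint's range is limited). The gripper opens to 88 mm and grips with 3 to 60 N. Pads are 19 mm wide; open, the fingers measure 130 mm over their backs; the gripper's body (78 mm by 193 mm) begins 47 mm behind the grasp point.
Start: joints at [1.592, 0.359, 0.012, 0, -1.224, -0.288], TCP at [0.178, 0.651, 0.205] pointing down, gripper open.
Joint ranges: [-3.07, 3.07], [-1.43, 2.12], [-1.02, 1.25], [-3.03, 1.67], [-3.05, -0], [-3.03, 3.03]. Speed limits (rad/s): [2.39, 2.39, 3.01, 3.14, 3.14, 3.14].

INTERFACE

Orientations are given as [roll, pitch, yaw] about the fixed x, y, z axes, in that order (R = Rz(yaw) Ry(pitch) Rx(roll)).
In Python, from station import arm, viewer, ticket gives the robot as it stands. The module is installed in compiled form; this text tells all that it offers.
- The arm moves only by the tool step_arm, never from a script. Its argument "targets" is a list of rows, each a list of 3 entries, a list of its own where there are three numbers: the shift along the tool's x, y, z in m, then the turn, a rotation vector about the tool's x, y, z in degrees, then the opening, from -1 (shut) to 1 (fully open), so that 0 is half open. A call has exactly 8 rows; each row shifts and turns the commanded pose from where the row before left it, along the tool's axes as they then stand; what a row does not reach is not made up. A row lasts 1/10 s, in which the tool goes at most 50 mm and 8.59 degrees, less where a joint would pass 70% of its speed; a pose out of reach is approached as far as the arm can. A call is refused whole if a number of a shift passes 0.05 or a number of a turn 8.59, either way. A call with a gripper value outside its range is refused whole. The fingers move at their own pace and stop on an object; "grip_force" is the grip in N (left out, the last holds). Time passes only in rows, so rows that do not move let the fingers close, or fill a call up. It gives the time, the measured TCP pose, the force and the opening at its end, in the units of the state.
- arm.get_state(): the state, without advancing time (a new reading comes with each control period).
- viewer.grab_frame(name): name is "scene" or "top" or "wrist"; returns (picture, depth): 400x640x3 uint8, red, green, blue; 400x640 float32, m along the optical axis (not along the pixel's ray), 0 where there is no reading.
- viewer.calibration(name): a dict with "fov_y" (degrees; the focal length in pixels is half the picture's height over the tangent of half this angle, whatever the lens; pixels are square), "cx", "cy" (the principal point, pixels), "world_to_cam" (4x4, takes a point from world to camera coordinates); the wrist camera has in their place "tool_from_camera" (4x4, takes a point from camera to tool coordinates, whose origin is the TCP and whose axes are the tool frame's). Camera axes: x right, y up, looking along -z (the intrinsics and any distortion apply to the point x, -y, -z); pixel columns grow to the right and rows downward; lengths in m; the calibration is good to about 2 mm. A picture is of the moment at which its call begins: read the wrist's pose just before it. calibration takes no time and is no camera call.
- ticket.job_done(): hands the job in, once; it reports no verdict.
The state is a dict: "t": time; "q": joint angles; "qd": joint speeds; "joint_efforts": joint torques, N m; "eef_pos": TCP position; "ee_rot": TCP orientation; "force": force on the tool from outside, world axes, zero at the start; "moment": the same for the moment, N m; "width": finger opening in m.
Only numpy, scipy, OpenCV 4.12 (cv2) and the standard library are available. Lean on these libraries where they do the work, as an engineer would, in place of code of your own. Each camera call takes 0.05 s, during which the arm holds its last target.

TASK

Shut down the cooling loop for the night. First switch the pump off: swing up the sprung guard cover of the grey switch box, flip the toggle under it towards the cover's hinge, and let the cover drop shut again. Then release the pressure cap of the white tank: turn it anticlockwise (seen from above) to its first stop, let it rest there unpressed for a second, press it down and turn it on past the stop until it is free, and leave it sprung up; do not force it, and leave the other things on the table alone.

Things in the scene. Friction and masses are not known exactly. Their poses are not given: they have to be found in the camera images.
- switch_box: Grey switch box fixed to the table, 110 x 110 x 50 mm high; origin at the centre of its underside, z up; its front (-x), where the cover's lip sticks out, faces the robot's right, give or take 12 degrees. The cover's hinge line is parallel to its y axis at x = +50 mm, z = 100 mm, between two steel brackets (outer faces at y = +-52 mm, top at z = 106 mm).
- cover (a joint): Angle of the guard cover in rad: 0 shut (level), grows as the lip is lifted. Its weight and a light spring (about 1 N at the lip) drop it shut from anywhere under about 1.65; swung past that it rests open at its stop, 2.1, leaning back, until tipped forward again. Fingertips tilted towards the hinge can hook under the lip and swing it up.
- cover_lip (a point): Middle of the cover's front edge (yellow lip); axes as the switch box's when shut. Cover: plate 4 mm thick, 90 mm wide, underside 98 mm above the table when shut, reaching 140 mm from the hinge; the last 35 mm is the lip, which overhangs the box front by 35 mm, free beneath. Skirts 35 mm deep hang along both sides behind the lip (inner width 82 mm); open in front, 48 mm high over the box.
- toggle (a joint): Angle of the pump toggle in rad: 0 = pump on (leans to the front, towards the lip), 1.0 = pump off (leans to the back, towards the hinge). It stays where it is left; about 1.5 N at its tip moves it. It turns about a line parallel to the box's y axis at x = -12 mm, z = 45 mm in the box's frame.
- toggle_tip (a point): Centre of the black ball (16 mm diameter) at the tip of the toggle, 42 mm from its pivot; at on it lies at x = -32 mm, at off at x = +8 mm in the box's frame, 82 mm above the table.
- tank: White header tank fixed to the table, 170 x 170 mm and 100 mm high, fixed by a thin steel foot of the same outline; origin at the centre of its underside, z up. The cap's axis is its z axis. A push of more than 60 N on the tank or its cap counts as forcing it.
- cap_center (a point): Centre of the cap's flat top face, on its axis (145 mm above the table at the start); z up, x along the grip rib towards the rib's end with the red mark; turns and moves with the cap. Black cap: disc 120 mm diameter, 20 mm thick; across it runs a grip rib 110 mm long, 14 mm wide and 25 mm high above the disc. The disc beside the rib may be pressed, and the rib pushed sideways or pinched.
- cap (a joint): Turn of the cap in rad, anticlockwise from above; 0 to 0.1 at the start. It turns freely (about 3 N at 38 mm from the axis) to a hard first stop somewhere from 0.5 to 0.85, different each time and hidden. To pass it, press the cap down 7 mm or more and keep it down for 0.45 rad more; past about 1.48 it is free and springs up when let go. End of travel 1.8.
- cap_slide (a joint): Height of the cap on its spring in m, positive downwards: about 0 (or 1 mm above) locked, +0.010 pressed fully down, about -0.012 sprung up when free. It takes about 6 to 7 N to begin to move down and about 10 to 11 N when fully down, wherever on the cap it is pressed (it does not tip).
- jar_a_mid (a point): Bystander: clear jar with white lid, 80 mm diameter, 75 mm high; point half-way up.
- jar_b_mid (a point): Bystander: amber jar with white lid, 72 mm diameter, 70 mm high; point half-way up.
- float_mid (a point): Bystander: green glass ornament, 90 mm diameter, 110 mm high; point half-way up.
- paddle: Bystander: wooden paddle lying flat, 245 mm long; origin under its middle.
- jacks: Bystander: steel jacks lying flat, 200 mm long; origin under their middle.
- cork_block: Bystander: cork block 100 x 70 x 45 mm; origin under its middle.
- wood_mould: Bystander: wooden block mould with a handle, 90 mm diameter, 60 mm high; origin under the cup.
There are look-alikes about, which are no part of the job. What is shaped like the switch_box but turquoise is not meant.

How it is judged:
On the way, in this order (a step that is already met when the one before it is completed fails the run):
1. the guard cover is lifted (over 0.4 rad) (value of joint cover above 0.4 rad), for 0.05 s.
2. the toggle is flipped to off (over 0.8 rad) under the lifted cover (over 0.3 rad) (value of joint toggle above 0.8 rad and value of joint cover above 0.3 rad), for 0.05 s.
3. the cover has dropped shut (under 0.06 rad) over the toggle at off (value of joint cover below 0.06 rad and value of joint toggle above 0.8 rad), for 0.2 s.
4. the cap rests at its first stop, unpressed and not turning, for half a second (turn 0.45 to 0.92 rad, pressed less than 2 mm) (value of joint cap between 0.45 and 0.92 rad and value of joint cap_slide below 0.002 m and velocity of joint cap between -0.05 and 0.05 rad/s), for 0.5 s.
5. the cap is pressed down at the stop (over 4 mm) (value of joint cap_slide above 0.004 m and value of joint cap above 0.35 rad), for 0.05 s.
6. the cap has been turned past the stop (over 1.35 rad) (value of joint cap above 1.35 rad), for 0.05 s.
At the end, for the whole second after the job is handed in: The toggle is at off (over 0.8 rad), the guard cover is shut over it (under 0.06 rad), and the cap has been turned past its stop (over 1.35 rad), stands sprung up (at least 8 mm above its locked height) and is at rest (all of step 3 and value of joint cap above 1.35 rad and value of joint cap_slide below -0.008 m and velocity of joint cap between -0.1 and 0.1 rad/s and velocity of joint cover between -0.1 and 0.1 rad/s); the robot touches nothing.
It fails at once if the tank or its cap is forced (over 60 N) (contact force between the arm and tank above 60 N).
It fails at once if the tank or its cap is forced (over 60 N) (contact force between the fingers and tank above 60 N).
It fails at once if a bystander is shoved more than 30 mm or tipped (distance of any of jar_a_mid, jar_b_mid, float_mid, paddle, jacks, cork_block, wood_mould from where it was at the start of the episode above 0.03 m).
It also fails if it takes over 72 s, if anything falls off the work surface, if the arm or the gripper's body presses on something with over 40 N, if the wrist force passes 120 N, or if a joint passes its speed limit or range.

## Working session

There is one attempt and no reset: what is moved stays moved. The work goes in short steps, Python scripts to look and compute and a tool call to move; the robot and the scene stay as the last step left them, time stands still between calls to the robot, and variables do not carry over. Pictures are saved under pics/ and viewed, and the job is handed in when it is done.

Besides the shell and the picture viewer there is one more tool, called after ">>>" in YAML: its name, and indented under it one key for each argument. step_arm: Moves the arm, as the interface text tells. Its arguments: {"type":"object","properties":{"targets":{"type":"array"},"grip_force":{"type":"number"}},"required":["targets"]}

```bash
mkdir -p pics; python3 - <<'E'
from station import arm, viewer
import cv2,numpy as np
np.set_printoptions(precision=4,suppress=True)
s=arm.get_state(); print(s)
for n in ["scene","top","wrist"]:
    c=viewer.calibration(n); print(n,c)
    p,d=viewer.grab_frame(n); cv2.imwrite(f"pics/{n}0.png",p[:,:,::-1]); np.savez(f"{n}0.npz",p=p,d=d)
E
```

```text
{'t': 0.0, 'q': array([ 1.5921,  0.3594,  0.011 , -0.0004, -1.2241, -0.2881]), 'qd': array([-0.0005, -0.0016, -0.0015,  0.0006,  0.0014, -0.0012]), 'joint_efforts': array([  0.001 , -58.2713,  29.3052,   6.9974,   0.0069,  -0.0001]), 'eef_pos': array([0.1778, 0.6506, 0.2036]), 'ee_rot': array([-3.1415, -0.0017, -1.8377]), 'force': array([ 0.2678, -0.0044, -0.2906]), 'moment': array([ 0.0063,  0.0434, -0.0064]), 'width': 0.08757934549925554}
scene {'fov_y': 43.440567809987456, 'cx': 309.9234058679732, 'cy': 197.6405188644388, 'world_to_cam': array([[-0.6725,  0.7399,  0.015 ,  0.3365],
       [-0.5521, -0.5152,  0.6556,  0.1923],
       [ 0.4928,  0.4326,  0.755 , -2.0619],
       [ 0.    ,  0.    ,  0.    ,  1.    ]])}
top {'fov_y': 57.632568395420826, 'cx': 326.071584802828, 'cy': 203.37363817416588, 'world_to_cam': array([[-0.0191, -0.9998, -0.0035, -0.0069],
       [ 0.9786, -0.0194,  0.2047, -0.4958],
       [-0.2048,  0.0005,  0.9788, -1.1803],
       [ 0.    ,  0.    ,  0.    ,  1.    ]])}
wrist {'fov_y': 70.59856925695343, 'cx': 316.2050253160205, 'cy': 201.7092436607901, 'tool_from_camera': array([[ 1.    , -0.0005, -0.0022, -0.0004],
       [-0.0011, -0.9605, -0.2782, -0.0759],
       [-0.002 ,  0.2782, -0.9605, -0.1815],
       [ 0.    ,  0.    ,  0.    ,  1.    ]])}
```

View pics/scene0.png

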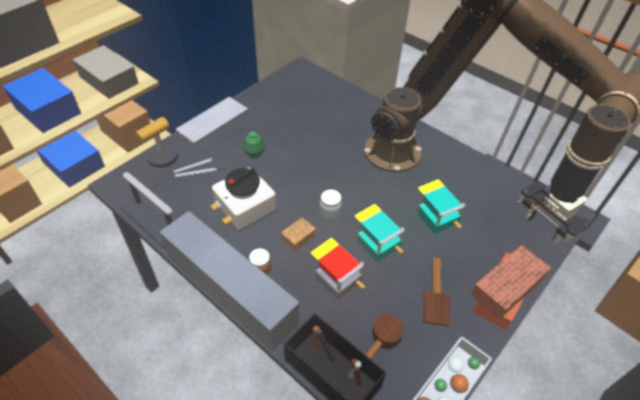

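View pics/top0.png

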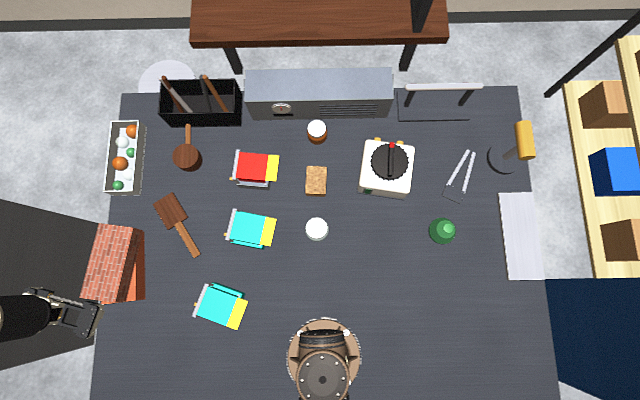

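View pics/wrist0.png

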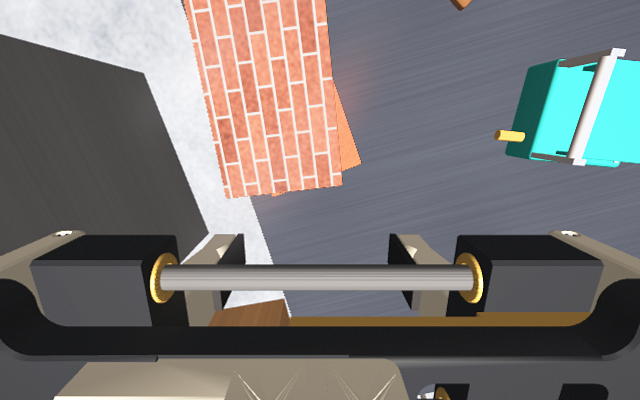

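```bash
cat > h.py <<'E'
import numpy as np,cv2
from station import arm, viewer
from scipy.spatial.transform import Rotation as R
np.set_printoptions(precision=4,suppress=True)
def K(c):
    f=200/np.tan(np.radians(c['fov_y']/2)); return f,c['cx'],c['cy']
def ray(c,uv,T=None):
    f,cx,cy=K(c); u,v=uv
    d=np.array([(u-cx)/f,-(v-cy)/f,-1.])
    M=np.linalg.inv(c['world_to_cam']) if T is None else T
    return M[:3,3],M[:3,:3]@d
def plane(c,uv,z,T=None):
    o,d=ray(c,uv,T); return o+d*(z-o[2])/d[2]
def proj(c,p,T=None):
    f,cx,cy=K(c); W=c['world_to_cam'] if T is None else np.linalg.inv(T)
    q=W[:3,:3]@np.asarray(p)+W[:3,3]; return cx+f*q[0]/-q[2], cy-f*q[1]/-q[2]
def toolT(s):
    T=np.eye(4);T[:3,:3]=R.from_euler('xyz',s['ee_rot']).as_matrix();T[:3,3]=s['eef_pos'];return T
def cloud(c,d,T=None):
    f,cx,cy=K(c);v,u=np.mgrid[0:400,0:640]
    P=np.stack([(u-cx)/f*d,-(v-cy)/f*d,-d],-1)
    M=np.linalg.inv(c['world_to_cam']) if T is None else T
    return P@M[:3,:3].T+M[:3,3]
E
python3 - <<'E'
from h import *
p=np.load('top0.npz')['p'][:,:,::-1];s=np.load('scene0.npz')['p'][:,:,::-1]
a=cv2.resize(p[100:260,180:440],None,fx=3,fy=3,interpolation=2)
cv2.imwrite('pics/c1.png',a)
a=cv2.resize(s[150:310,190:450],None,fx=3,fy=3,interpolation=2)
cv2.imwrite('pics/c2.png',a)
E
```

```text
(no output)
```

View pics/c1.png

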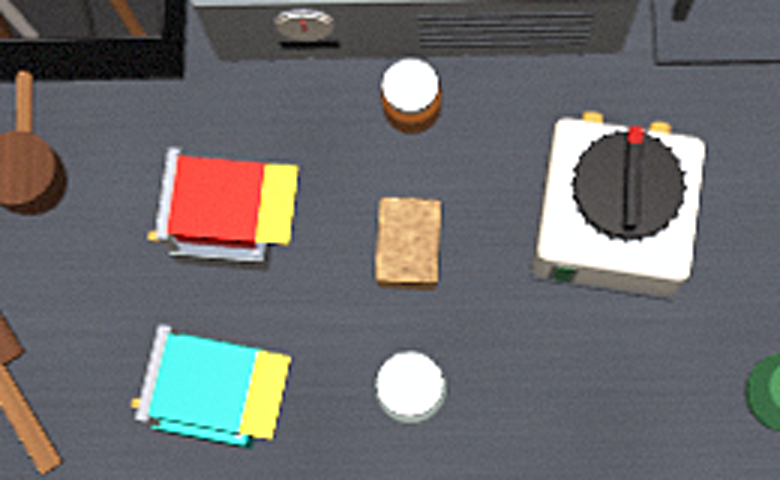

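View pics/c2.png

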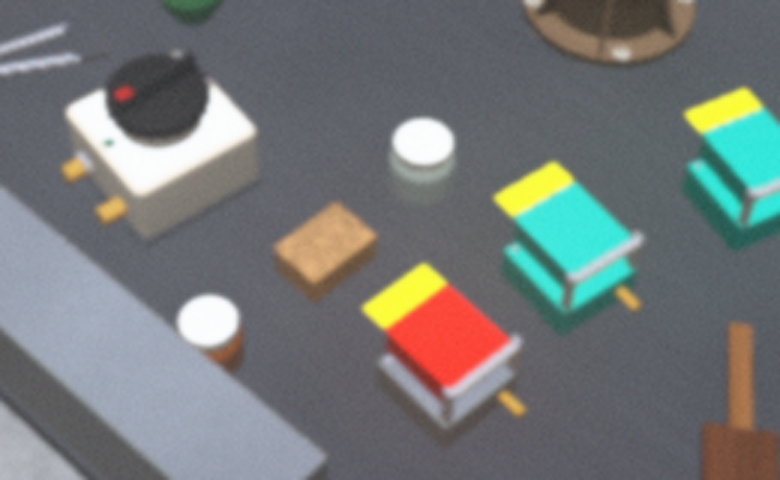

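The grey-bodied box with the red cover at top-view (255,167), scene (335,265), is the switch box. The two like-shaped ones at top (250,229) and (221,306) are turquoise, so they are not meant; the crops confirm this. Tank is at top (388,167), with the red mark at (392,145). Now measuring.

```bash
python3 - <<'E'
from h import *
z=np.load('top0.npz');p,d=z['p'],z['d'];c=viewer.calibration('top')
hsv=cv2.cvtColor(p,cv2.COLOR_RGB2HSV)
P=cloud(c,d)
def comp(m,box):
    mm=np.zeros(m.shape,np.uint8);x0,y0,x1,y1=box;mm[y0:y1,x0:x1]=m[y0:y1,x0:x1];return mm
yel=comp(cv2.inRange(hsv,(22,120,120),(35,255,255)),(260,140,300,190))
red=comp((cv2.inRange(hsv,(0,150,120),(8,255,255))|cv2.inRange(hsv,(172,150,120),(180,255,255))),(225,140,290,190))
for n,m,h in (('yel',yel,.102),('red',red,.102),('both',yel|red,.102)):
    cn=max(cv2.findContours(m,0,2)[0],key=cv2.contourArea);r=cv2.minAreaRect(cn)
    b=cv2.boxPoints(r);W=np.array([plane(c,q,h) for q in b]);print(n,cv2.contourArea(cn),b.tolist());print(W[:,:2], W[:,:2].mean(0)); print('z',np.median(P[m>0],0))
# cap: dark disc
for n,uv in dict(jar_a=(317,229),jar_b=(317,129),cork=(316,180),flt=(443,231),bench=(320,95),jack=(460,170),mould=(186,156),paddle=(180,215),box2=(250,229)).items():
    print(n,P[uv[1],uv[0]])
rm=comp((cv2.inRange(hsv,(0,150,120),(8,255,255))|cv2.inRange(hsv,(172,150,120),(180,255,255))),(380,135,405,160))
ys,xs=np.nonzero(rm);print('mark',xs.mean(),ys.mean(),plane(c,(xs.mean(),ys.mean()),.145), np.median(P[rm>0],0))
V=p.max(2)
dk=comp(((V<75)).astype(np.uint8)*255,(360,135,418,200))
# points by height
sel=(P[...,2]>.108)&(P[...,2]<.13)&(np.hypot(P[...,0]-.67,P[...,1]+.19)<.15)
sel2=(P[...,2]>.137)&(P[...,2]<.16)&(np.hypot(P[...,0]-.67,P[...,1]+.19)<.15)
for n,s in(('disc',sel),('rib',sel2)):
    Q=P[s];print(n,len(Q),np.median(Q,0),cv2.minAreaRect(Q[:,:2].astype(np.float32)*1000), cv2.minEnclosingCircle(Q[:,:2].astype(np.float32)*1000))
sel3=(P[...,2]>.09)&(P[...,2]<.107)&(V>180)&(np.hypot(P[...,0]-.67,P[...,1]+.19)<.15)
Q=P[sel3];print('tank',len(Q),np.median(Q[:,2]),cv2.minAreaRect(Q[:,:2].astype(np.float32)*1000))
E
```

```text
yel 257.5 [[264.876953125, 179.98463439941406], [268.15386962890625, 153.7692413330078], [279.10772705078125, 155.1384735107422], [275.830810546875, 181.35386657714844]]
[[0.5675 0.1833]
 [0.6581 0.1738]
 [0.6525 0.1371]
 [0.5622 0.1472]] [0.6101 0.1604]
z [0.6096 0.1604 0.1025]
red 712.5 [[235.57379150390625, 177.68853759765625], [237.95904541015625, 151.45083618164062], [267.4426574707031, 154.13116455078125], [265.0574035644531, 180.36886596679688]]
[[0.5773 0.2801]
 [0.6683 0.275 ]
 [0.6569 0.1761]
 [0.5662 0.1827]] [0.6172 0.2285]
z [0.616  0.2273 0.1028]
both 1005.0 [[235.57379150390625, 177.68853759765625], [237.983642578125, 151.18035888671875], [279.098388671875, 154.91806030273438], [276.68853759765625, 181.42623901367188]]
[[0.5773 0.2801]
 [0.6693 0.275 ]
 [0.6533 0.1372]
 [0.5618 0.1444]] [0.6154 0.2092]
z [0.6145 0.2095 0.1028]
jar_a [0.4055 0.0148 0.0749]
jar_b [0.7544 0.0099 0.0759]
cork [0.58   0.0166 0.0449]
flt [ 0.3876 -0.3881  0.1011]
bench [ 0.8415 -0.0034  0.1518]
jack [ 0.6199 -0.5012 -0.002 ]
mould [0.6691 0.4631 0.0649]
paddle [0.4716 0.4904 0.0168]
box2 [0.4055 0.2278 0.1053]
mark 391.5 144.57142857142858 [ 0.6658 -0.2316  0.145 ] [ 0.6559 -0.226   0.173 ]
disc 5 [ 0.5793 -0.173   0.1277] ((581.33642578125, -208.4915771484375), (121.32786560058594, 49.17620086669922), 62.736289978027344) ((603.1929931640625, -219.75506591796875), 60.664031982421875)
rib 931 [ 0.608  -0.2149  0.1466] ((609.7769165039062, -223.11672973632812), (121.5100326538086, 121.66886138916016), 82.15446472167969) ((610.7377319335938, -222.94577026367188), 62.210323333740234)
tank 1139 0.09991400634012848 ((611.454833984375, -222.5338134765625), (168.24754333496094, 168.2263641357422), 79.93482208251953)
```

```bash
cat >> h.py <<'E'
def Rtool(yaw,tilt):  # deg; tilt>0 : tool z leans toward tool +y
    return R.from_euler('z',yaw,degrees=True)*R.from_euler('x',180,degrees=True)*R.from_euler('x',-tilt,degrees=True)
def plan(wps,op,s=None,pos=None,rot=None):
    """wps: list of (pos, R, nrows). prints rows"""
    s=s or arm.get_state(); p=np.array(s['eef_pos']) if pos is None else np.array(pos); r=R.from_euler('xyz',s['ee_rot']) if rot is None else rot
    rows=[]
    for tp,tr,n in wps:
        rv=(r.inv()*tr).as_rotvec(degrees=True)/n; dp=(np.array(tp)-p)/n
        for _ in range(n):
            sh=np.round(r.inv().apply(dp),4); tv=np.round(rv,2)
            rows.append([sh.tolist(),tv.tolist(),op])
            p=p+r.apply(sh); r=r*R.from_rotvec(tv,degrees=True)
    print('end',p,r.as_euler('xyz',degrees=True), 'maxshift',max(np.linalg.norm(q[0]) for q in rows),'maxturn',max(np.linalg.norm(q[1]) for q in rows))
    for i in range(0,len(rows),8): print(str(rows[i:i+8]).replace(' ',''))
    return rows
E
python3 - <<'E'
from h import *
plan([((.60,.10,.30),Rtool(173.5,0),24)],-1)
E
```

```text
end [0.6002 0.1    0.3005] [-179.9267   -0.0024  173.5885] maxshift 0.02922772656229013 maxturn 3.38
[[[0.0175,-0.023,-0.004],[-0.0,-0.0,3.38],-1],[[0.0161,-0.024,-0.004],[-0.0,-0.0,3.38],-1],[[0.0147,-0.0249,-0.004],[-0.0,-0.0,3.38],-1],[[0.0132,-0.0257,-0.004],[-0.0,-0.0,3.38],-1],[[0.0116,-0.0265,-0.004],[-0.0,-0.0,3.38],-1],[[0.0101,-0.0271,-0.004],[-0.0,-0.0,3.38],-1],[[0.0084,-0.0277,-0.004],[-0.0,-0.0,3.38],-1],[[0.0068,-0.0281,-0.004],[-0.0,-0.0,3.38],-1]]
[[[0.0051,-0.0285,-0.004],[-0.0,-0.0,3.38],-1],[[0.0034,-0.0287,-0.004],[-0.0,-0.0,3.38],-1],[[0.0017,-0.0289,-0.004],[-0.0,-0.0,3.38],-1],[[0.0,-0.0289,-0.004],[-0.0,-0.0,3.38],-1],[[-0.0017,-0.0289,-0.004],[-0.0,-0.0,3.38],-1],[[-0.0034,-0.0287,-0.004],[-0.0,-0.0,3.38],-1],[[-0.0051,-0.0285,-0.004],[-0.0,-0.0,3.38],-1],[[-0.0067,-0.0281,-0.004],[-0.0,-0.0,3.38],-1]]
[[[-0.0084,-0.0277,-0.004],[-0.0,-0.0,3.38],-1],[[-0.01,-0.0271,-0.004],[-0.0,-0.0,3.38],-1],[[-0.0116,-0.0265,-0.004],[-0.0,-0.0,3.38],-1],[[-0.0131,-0.0258,-0.004],[-0.0,-0.0,3.38],-1],[[-0.0146,-0.025,-0.004],[-0.0,-0.0,3.38],-1],[[-0.0161,-0.024,-0.004],[-0.0,-0.0,3.38],-1],[[-0.0174,-0.0231,-0.004],[-0.0,-0.0,3.38],-1],[[-0.0188,-0.022,-0.004],[-0.0,-0.0,3.38],-1]]
```

>>> step_arm:
  targets:
    - [[0.0175, -0.023, -0.004], [0, 0, 3.4], -1]
    - [[0.016, -0.024, -0.004], [0, 0, 3.4], -1]
    - [[0.0145, -0.025, -0.004], [0, 0, 3.4], -1]
    - [[0.013, -0.0255, -0.004], [0, 0, 3.4], -1]
    - [[0.0115, -0.0265, -0.004], [0, 0, 3.4], -1]
    - [[0.01, -0.027, -0.004], [0, 0, 3.4], -1]
    - [[0.0085, -0.0275, -0.004], [0, 0, 3.4], -1]
    - [[0.007, -0.028, -0.004], [0, 0, 3.4], -1]
  grip_force: 15

```text
t: 0.95
eef_pos: [0.3186, 0.4668, 0.2365]
ee_rot: [-3.142, -0.0, -2.315]
force: [0.4, 0.4, 0.5]
width: 0.0292
```

>>> step_arm:
  targets:
    - [[0.005, -0.0285, -0.004], [0, 0, 3.4], -1]
    - [[0.0035, -0.0285, -0.004], [0, 0, 3.4], -1]
    - [[0.0015, -0.029, -0.004], [0, 0, 3.4], -1]
    - [[0, -0.029, -0.004], [0, 0, 3.4], -1]
    - [[-0.0015, -0.029, -0.004], [0, 0, 3.4], -1]
    - [[-0.0035, -0.0285, -0.004], [0, 0, 3.4], -1]
    - [[-0.005, -0.0285, -0.004], [0, 0, 3.4], -1]
    - [[-0.0065, -0.028, -0.004], [0, 0, 3.4], -1]

```text
t: 1.75
eef_pos: [0.4584, 0.2829, 0.2686]
ee_rot: [3.142, -0.0, -2.789]
force: [0.6, 0.2, -0.4]
width: 0.0003
```

>>> step_arm:
  targets:
    - [[-0.0085, -0.0275, -0.004], [0, 0, 3.4], -1]
    - [[-0.01, -0.027, -0.004], [0, 0, 3.4], -1]
    - [[-0.0115, -0.0265, -0.004], [0, 0, 3.4], -1]
    - [[-0.013, -0.026, -0.004], [0, 0, 3.4], -1]
    - [[-0.0145, -0.025, -0.004], [0, 0, 3.4], -1]
    - [[-0.016, -0.024, -0.004], [0, 0, 3.4], -1]
    - [[-0.0175, -0.023, -0.004], [0, 0, 3.4], -1]
    - [[-0.019, -0.022, -0.004], [0, 0, 3.4], -1]

```text
t: 2.55
eef_pos: [0.5979, 0.0985, 0.3005]
ee_rot: [-3.142, -0.0, 3.019]
force: [-0.3, -0.4, -0.3]
width: 0.0003
```

```bash
python3 - <<'E'
from h import *
s=arm.get_state(); print(s['t'],s['eef_pos'],np.degrees(s['ee_rot']),s['force'],s['q'],s['width'])
p,d=viewer.grab_frame('wrist');np.savez('w1.npz',p=p,d=d,pos=s['eef_pos'],rot=s['ee_rot']);cv2.imwrite('pics/w1.png',p[:,:,::-1])
E
```

```text
2.55 [0.5979 0.0985 0.3005] [-179.9963   -0.0242  172.9727] [-0.252  -0.3654 -0.3194] [ 0.4852  0.2004  0.0099 -0.0002 -1.3807 -0.6078] 0.0003033188103518181
```

View pics/w1.png

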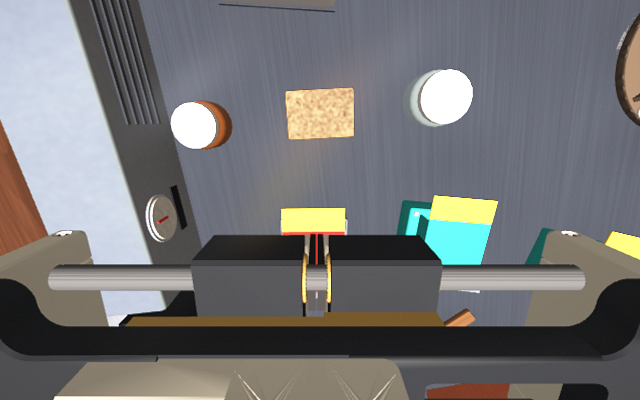

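```bash
python3 - <<'E'
from h import *
z=np.load('w1.npz');p,d=z['p'],z['d'];c=viewer.calibration('wrist')
T=toolT(dict(eef_pos=z['pos'],ee_rot=z['rot']))@c['tool_from_camera']
hsv=cv2.cvtColor(p,cv2.COLOR_RGB2HSV)
m=cv2.inRange(hsv,(22,120,120),(35,255,255));m[:,:260]=0;m[:,360:]=0;m[240:]=0
cn=max(cv2.findContours(m,0,2)[0],key=cv2.contourArea);r=cv2.minAreaRect(cn);b=cv2.boxPoints(r)
print(b.tolist());W=np.array([plane(c,q,.102,T) for q in b]);print(W)
P=cloud(c,d,T);print(np.median(P[m>0],0))
top=np.argsort(W[:,1])[:2];e=W[top];print('lip edge mid',e.mean(0),'len',np.linalg.norm(e[0]-e[1]),'ang',np.degrees(np.arctan2(*(e[1]-e[0])[[1,0]])))
t=np.load('top0.npz')['p']
E
```

```text
[[280.5000305175781, 218.50003051757812], [281.0000305175781, 218.00003051757812], [282.0000305175781, 219.00003051757812], [281.5000305175781, 219.50003051757812]]
[[0.6562 0.1512 0.102 ]
 [0.6554 0.1505 0.102 ]
 [0.6542 0.1522 0.102 ]
 [0.6551 0.1528 0.102 ]]
[0.6099 0.1702 0.1025]
lip edge mid [0.6558 0.1509 0.102 ] len 0.0010552228259806458 ang 38.632105575151115
```

```bash
python3 - <<'E'
from h import *
z=np.load('w1.npz');p,d=z['p'],z['d'];c=viewer.calibration('wrist')
T=toolT(dict(eef_pos=z['pos'],ee_rot=z['rot']))@c['tool_from_camera']
P=cloud(c,d,T)
print(cv2.cvtColor(p[212:222:5,300:330:10],cv2.COLOR_RGB2HSV).tolist())
for col in (285,295,313,330,340):
    rows=[v for v in range(195,240) if P[v,col,2]>.095]
    v=rows[0];print(col,v,plane(c,(col,v),.102,T),P[v+2,col])
for row in (212,220,228):
    cols=[u for u in range(260,370) if .095<P[row,u,2]<.108];print(row,cols[0],cols[-1],plane(c,(cols[0],row),.102,T),plane(c,(cols[-1]+1,row),.102,T))
E
```

```text
[[[30, 108, 255], [30, 109, 255], [30, 108, 255]], [[30, 110, 255], [30, 108, 255], [30, 108, 255]]]
285 208 [0.6475 0.1365 0.102 ] [0.648  0.1395 0.1017]
295 208 [0.6335 0.1382 0.102 ] [0.6339 0.1409 0.1028]
313 208 [0.6083 0.1412 0.102 ] [0.6086 0.1437 0.1034]
330 208 [0.5846 0.1442 0.102 ] [0.5849 0.1468 0.103 ]
340 208 [0.5706 0.1459 0.102 ] [0.5709 0.1487 0.1024]
212 282 344 [0.6526 0.1418 0.102 ] [0.5641 0.1526 0.102 ]
220 282 344 [0.6545 0.1537 0.102 ] [0.5653 0.1646 0.102 ]
228 283 344 [0.6549 0.1659 0.102 ] [0.5664 0.1767 0.102 ]
```

```bash
cat >> h.py <<'E'
YB=83.0; L=np.array([.6083,.1410]); BX=np.array([np.cos(np.radians(YB)),np.sin(np.radians(YB))]); ORG=L+.09*BX; HX=.05
def B(x,z,y=0): 
    q=ORG+x*BX+y*np.array([-BX[1],BX[0]]); return (q[0],q[1],z)
E
python3 - <<'E'
from h import *
R45=Rtool(173,45)
plan([(B(-.125,.18),R45,8),(B(-.122,.06),R45,5),(B(-.122,.06),R45,3)],-1)
E
```

```text
end [0.6043 0.1093 0.0598] [135.0148  -0.0124 173.0047] maxshift 0.023979366130071077 maxturn 5.640177302177654
[[[-0.0003,0.0014,0.0151],[-5.64,0.02,-0.04],-1],[[-0.0003,-0.0001,0.0152],[-5.64,0.02,-0.04],-1],[[-0.0004,-0.0016,0.0151],[-5.64,0.02,-0.04],-1],[[-0.0004,-0.0031,0.0148],[-5.64,0.02,-0.04],-1],[[-0.0004,-0.0045,0.0145],[-5.64,0.02,-0.04],-1],[[-0.0004,-0.0059,0.014],[-5.64,0.02,-0.04],-1],[[-0.0004,-0.0073,0.0133],[-5.64,0.02,-0.04],-1],[[-0.0004,-0.0085,0.0125],[-5.64,0.02,-0.04],-1]]
[[[0.0,-0.0165,0.0174],[0.01,-0.01,0.0],-1],[[0.0,-0.0165,0.0174],[0.01,-0.01,0.0],-1],[[0.0,-0.0165,0.0174],[0.01,-0.01,0.0],-1],[[0.0,-0.0165,0.0174],[0.01,-0.01,0.0],-1],[[0.0,-0.0165,0.0174],[0.01,-0.01,0.0],-1],[[0.0001,-0.0001,-0.0],[-0.0,0.01,0.01],-1],[[0.0001,-0.0001,-0.0],[-0.0,0.01,0.01],-1],[[0.0001,-0.0001,-0.0],[-0.0,0.01,0.01],-1]]
```

>>> step_arm:
  targets:
    - [[-0.0004, 0.0015, 0.015], [-5.6, 0, 0], -1]
    - [[-0.0004, 0, 0.015], [-5.6, 0, 0], -1]
    - [[-0.0004, -0.0015, 0.015], [-5.6, 0, 0], -1]
    - [[-0.0004, -0.003, 0.015], [-5.6, 0, 0], -1]
    - [[-0.0004, -0.0045, 0.0145], [-5.6, 0, 0], -1]
    - [[-0.0004, -0.006, 0.014], [-5.6, 0, 0], -1]
    - [[-0.0004, -0.0075, 0.0135], [-5.6, 0, 0], -1]
    - [[-0.0004, -0.0085, 0.0125], [-5.6, 0, 0], -1]

```text
t: 3.4
eef_pos: [0.6024, 0.1101, 0.18]
ee_rot: [2.356, 0.002, 3.021]
force: [0.0, 0.1, -1.8]
width: 0.0003
```

>>> step_arm:
  targets:
    - [[0, -0.0165, 0.0175], [0, 0, 0], -1]
    - [[0, -0.0165, 0.0175], [0, 0, 0], -1]
    - [[0, -0.0165, 0.0175], [0, 0, 0], -1]
    - [[0, -0.0165, 0.0175], [0, 0, 0], -1]
    - [[0, -0.0165, 0.0175], [0, 0, 0], -1]
    - [[0, 0, 0], [0, 0, 0], -1]
    - [[0, 0, 0], [0, 0, 0], -1]
    - [[0, 0, 0], [0, 0, 0], -1]

```text
t: 4.2
eef_pos: [0.6031, 0.1131, 0.0608]
ee_rot: [2.36, 0.002, 3.022]
force: [0.8, 0.6, 1.0]
width: -0.0001
```

```bash
python3 - <<'E'
from h import *
s=arm.get_state(); print(s['t'],s['eef_pos'],np.degrees(s['ee_rot']),s['force'],s['q'],s['width'],B(-.122,.06))
for n in('wrist','scene'):
    p,d=viewer.grab_frame(n);cv2.imwrite(f'pics/{n}2.png',p[:,:,::-1])
R45=Rtool(173,45)
print('tool-frame of box x',R45.inv().apply([*BX,0]))
# H-relative path
path=[(-.122,.060),(-.122,.10),(-.115,.14),(-.10,.17),(-.08,.19),(-.06,.205),(-.03,.218),(0,.222),(.025,.22)]
plan([(B(HX+path[0][0],.06),R45,4)]+[(B(HX+a,z),R45,2) for a,z in path[1:]],-1)
E
```

```text
4.2 [0.6031 0.1131 0.0608] [135.2051   0.1051 173.1282] [0.7787 0.559  0.9908] [-0.0803  0.4888 -0.1125 -0.8914 -1.1312  0.4291] -7.20109247796145e-05 (np.float64(0.6044001810110353), np.float64(0.10923852314747766), 0.06)
tool-frame of box x [0.     0.7071 0.7071]
end [0.6284 0.3047 0.2201] [134.9997  -0.0077 172.9992] maxshift 0.020308865059377394 maxturn 0.07071067811865477
[[[-0.0005,0.008,0.0083],[-0.05,0.0,0.05],-1],[[-0.0005,0.008,0.0083],[-0.05,0.0,0.05],-1],[[-0.0004,0.008,0.0083],[-0.05,0.0,0.05],-1],[[-0.0004,0.008,0.0084],[-0.05,0.0,0.05],-1],[[-0.0,0.0142,-0.0141],[0.0,0.01,-0.0],-1],[[0.0,0.0142,-0.0141],[0.0,0.01,-0.0],-1],[[0.0,0.0166,-0.0117],[0.0,-0.0,-0.0],-1],[[0.0,0.0166,-0.0117],[0.0,-0.0,-0.0],-1]]
[[[0.0,0.0159,-0.0053],[0.0,-0.0,-0.0],-1],[[0.0,0.0159,-0.0053],[0.0,-0.0,-0.0],-1],[[0.0,0.0141,0.0],[0.0,-0.0,-0.0],-1],[[0.0,0.0141,0.0],[0.0,-0.0,-0.0],-1],[[0.0,0.0124,0.0018],[0.0,-0.0,-0.0],-1],[[0.0,0.0124,0.0018],[0.0,-0.0,-0.0],-1],[[0.0,0.0152,0.006],[0.0,-0.0,-0.0],-1],[[0.0,0.0152,0.006],[0.0,-0.0,-0.0],-1]]
[[[0.0,0.012,0.0092],[0.0,-0.0,-0.0],-1],[[0.0,0.012,0.0092],[0.0,-0.0,-0.0],-1],[[0.0,0.0082,0.0095],[0.0,-0.0,-0.0],-1],[[0.0,0.0082,0.0095],[0.0,-0.0,-0.0],-1]]
```

View pics/wrist2.png

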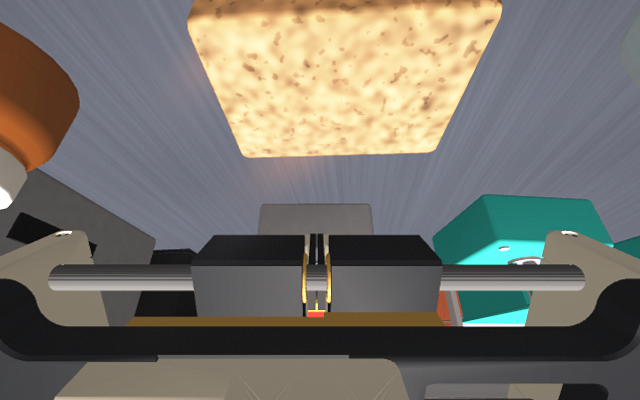

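View pics/scene2.png

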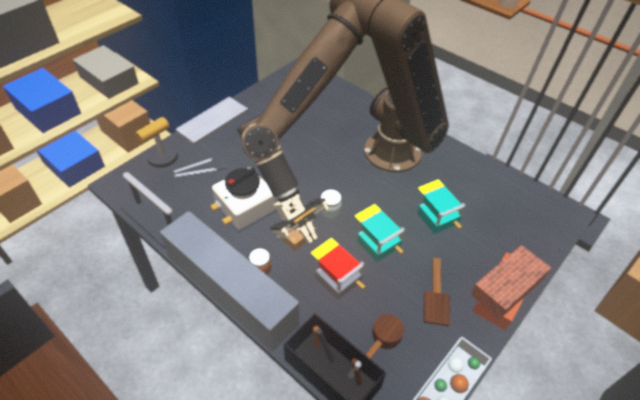

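>>> step_arm:
  targets:
    - [[-0.0005, 0.008, 0.0083], [0, 0, 0], -1]
    - [[-0.0005, 0.008, 0.0083], [0, 0, 0], -1]
    - [[-0.0005, 0.008, 0.0083], [0, 0, 0], -1]
    - [[-0.0005, 0.008, 0.0083], [0, 0, 0], -1]
    - [[0, 0.0142, -0.0142], [0, 0, 0], -1]
    - [[0, 0.0142, -0.0142], [0, 0, 0], -1]
    - [[0, 0.0166, -0.0117], [0, 0, 0], -1]
    - [[0, 0.0166, -0.0117], [0, 0, 0], -1]

```text
t: 5.1
eef_pos: [0.6105, 0.1669, 0.1392]
ee_rot: [2.36, -0.0, 3.022]
force: [0.2, -0.3, -0.6]
width: 0.0004
```

```bash
python3 - <<'E'
from h import *
s=arm.get_state(); print(s['t'],s['eef_pos'],np.degrees(s['ee_rot']),s['force'],s['q'],B(-.065,.14))
p,d=viewer.grab_frame('scene');cv2.imwrite(f'pics/s3.png',cv2.resize(p[190:330,230:430,::-1],None,fx=4,fy=4,interpolation=2))
E
```

```text
5.1 [0.6105 0.1669 0.1392] [135.2049  -0.0254 173.1477] [ 0.1738 -0.2953 -0.6287] [ 0.0199  0.3785 -0.0763 -0.8651 -1.1599  0.243 ] (np.float64(0.6113467335851287), np.float64(0.16581365379103302), 0.14)
```

View pics/s3.png

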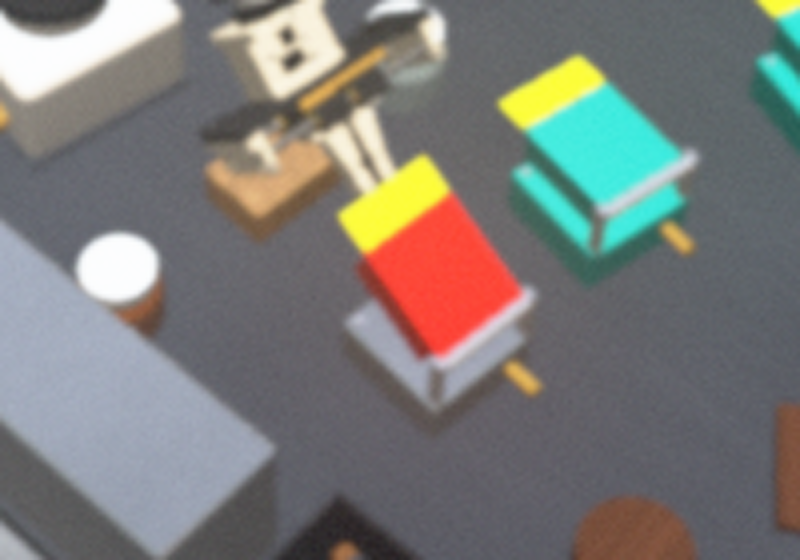

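The cover is lifting on the fingertips (lip at crop (395,205), raised well off the box). I carry on along the arc.

>>> step_arm:
  targets:
    - [[0, 0.016, -0.0053], [0, 0, 0], -1]
    - [[0, 0.016, -0.0053], [0, 0, 0], -1]
    - [[0, 0.014, 0], [0, 0, 0], -1]
    - [[0, 0.014, 0], [0, 0, 0], -1]
    - [[0, 0.0125, 0.002], [0, 0, 0], -1]
    - [[0, 0.0125, 0.002], [0, 0, 0], -1]
    - [[0, 0.0152, 0.006], [0, 0, 0], -1]
    - [[0, 0.0152, 0.006], [0, 0, 0], -1]

```text
t: 5.95
eef_pos: [0.621, 0.2522, 0.2163]
ee_rot: [2.36, -0.0, 3.021]
force: [0.4, 0.2, 0.7]
width: 0.0004
```

```bash
python3 - <<'E'
from h import *
s=arm.get_state(); print(s['t'],s['eef_pos'],np.degrees(s['ee_rot']),s['force'],s['q'],B(.02,.218))
p,d=viewer.grab_frame('scene');cv2.imwrite(f'pics/s4.png',cv2.resize(p[190:330,230:430,::-1],None,fx=4,fy=4,interpolation=2))
R45=Rtool(173,45)
plan([(B(.05,.222),R45,4),(B(.082,.218),R45,4)],-1)
E
```

```text
5.95 [0.621  0.2522 0.2163] [135.1988  -0.0282 173.102 ] [0.4424 0.2292 0.6887] [ 0.1746  0.2935 -0.0119 -0.8312 -1.15    0.0162] (np.float64(0.6217056277745662), np.float64(0.25018007668054537), 0.218)
end [0.6293 0.3116 0.2179] [134.9854   0.0011 172.9842] maxshift 0.008060397012554654 maxturn 0.053851648071345036
[[[-0.0002,0.0053,0.0038],[-0.03,-0.02,0.04],-1],[[-0.0002,0.0053,0.0038],[-0.03,-0.02,0.04],-1],[[-0.0002,0.0053,0.0038],[-0.03,-0.02,0.04],-1],[[-0.0002,0.0053,0.0038],[-0.03,-0.02,0.04],-1],[[0.0,0.0049,0.0064],[0.0,0.0,-0.0],-1],[[0.0,0.0049,0.0064],[0.0,0.0,-0.0],-1],[[0.0,0.0049,0.0064],[0.0,0.0,-0.0],-1],[[0.0,0.0049,0.0064],[0.0,0.0,-0.0],-1]]
```

View pics/s4.png

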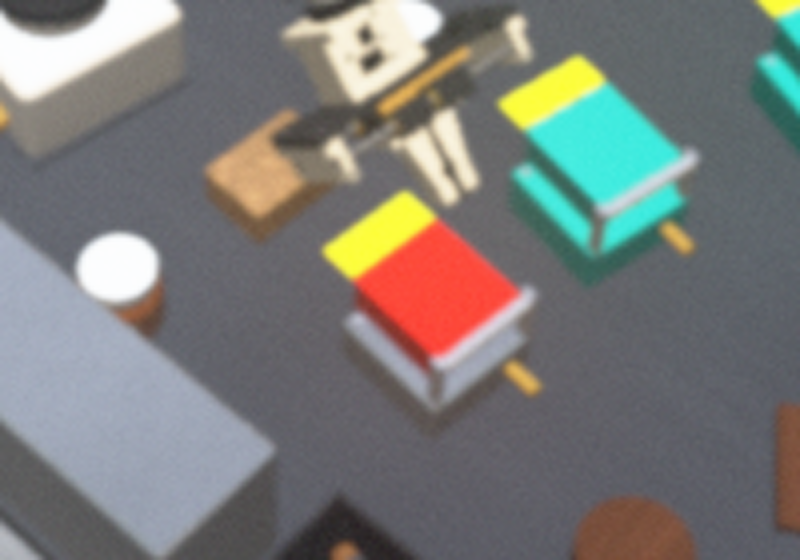

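```bash
python3 - <<'E'
from h import *
s=arm.get_state();c=viewer.calibration('scene')
def cr(p): u,v=proj(c,p); return round((u-230)*4),round((v-190)*4)
print('tcp now',cr(s['eef_pos']), 'hinge',cr(B(.05,.1)),'lip mid',cr(B(-.09,.1)))
print('tcp s3',cr((.6105,.1669,.1392)))
for th in (.2,.3,.4,.5,.6,.8): print(th,cr(B(.05-.14*np.cos(th),.1+.14*np.sin(th),.045)),cr(B(.05-.14*np.cos(th),.1+.14*np.sin(th),-.045)))
p,d=viewer.grab_frame('wrist');cv2.imwrite('pics/w4.png',p[:,:,::-1])
E
```

```text
tcp now (469, 219) hinge (480, 329) lip mid (361, 217)
tcp s3 (385, 207)
0.2 (406, 169) (321, 228)
0.3 (409, 162) (325, 221)
0.4 (414, 155) (329, 215)
0.5 (420, 150) (334, 210)
0.6 (427, 147) (341, 207)
0.8 (445, 144) (357, 205)
```

View pics/w4.png

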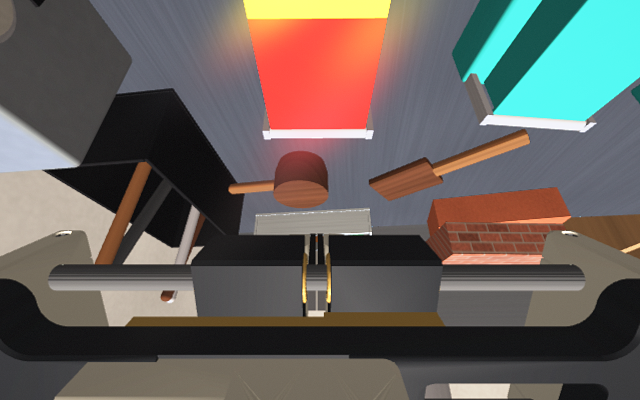

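```bash
python3 - <<'E'
from h import *
R45=Rtool(173,45)
plan([(B(-.128,.19),R45,6),(B(-.124,.058),R45,6),(B(-.062,.058),R45,5),(B(-.062,.09),R45,4),(B(-.062,.11),R45,3)],-1)
E
```

```text
end [0.6118 0.1688 0.1101] [134.9864  -0.0014 172.9821] maxshift 0.02565891657884253 maxturn 0.0412310562561766
[[[-0.0001,-0.0211,-0.0145],[-0.02,-0.02,0.03],-1],[[-0.0001,-0.0211,-0.0146],[-0.02,-0.02,0.03],-1],[[-0.0001,-0.021,-0.0146],[-0.02,-0.02,0.03],-1],[[-0.0001,-0.021,-0.0146],[-0.02,-0.02,0.03],-1],[[-0.0001,-0.021,-0.0146],[-0.02,-0.02,0.03],-1],[[-0.0001,-0.021,-0.0146],[-0.02,-0.02,0.03],-1],[[0.0,-0.0151,0.0161],[-0.0,0.0,0.0],-1],[[0.0,-0.0151,0.0161],[-0.0,0.0,0.0],-1]]
[[[0.0,-0.0151,0.0161],[-0.0,0.0,0.0],-1],[[0.0,-0.0151,0.0161],[-0.0,0.0,0.0],-1],[[0.0,-0.0151,0.0161],[-0.0,0.0,0.0],-1],[[0.0,-0.0151,0.0161],[-0.0,0.0,0.0],-1],[[0.0,0.0088,0.0087],[-0.01,0.0,0.0],-1],[[0.0,0.0088,0.0087],[-0.01,0.0,0.0],-1],[[0.0,0.0088,0.0087],[-0.01,0.0,0.0],-1],[[0.0,0.0088,0.0087],[-0.01,0.0,0.0],-1]]
[[[0.0,0.0088,0.0087],[-0.01,0.0,0.0],-1],[[0.0,0.0056,-0.0056],[0.01,0.01,0.0],-1],[[0.0,0.0056,-0.0056],[0.01,0.01,0.0],-1],[[0.0,0.0056,-0.0056],[0.01,0.01,0.0],-1],[[0.0,0.0056,-0.0056],[0.01,0.01,0.0],-1],[[0.0,0.0048,-0.0048],[-0.01,-0.01,0.01],-1],[[0.0,0.0048,-0.0048],[-0.01,-0.01,0.01],-1],[[0.0,0.0048,-0.0048],[-0.01,-0.01,0.01],-1]]
```

>>> step_arm:
  targets:
    - [[0, -0.021, -0.0146], [0, 0, 0], -1]
    - [[0, -0.021, -0.0146], [0, 0, 0], -1]
    - [[0, -0.021, -0.0146], [0, 0, 0], -1]
    - [[0, -0.021, -0.0146], [0, 0, 0], -1]
    - [[0, -0.021, -0.0146], [0, 0, 0], -1]
    - [[0, -0.021, -0.0146], [0, 0, 0], -1]
    - [[0, -0.015, 0.016], [0, 0, 0], -1]
    - [[0, -0.015, 0.016], [0, 0, 0], -1]

```text
t: 6.85
eef_pos: [0.6034, 0.1012, 0.1452]
ee_rot: [2.36, 0.001, 3.02]
force: [1.1, 0.4, -1.0]
width: 0.0005
```

>>> step_arm:
  targets:
    - [[0, -0.015, 0.016], [0, 0, 0], -1]
    - [[0, -0.015, 0.016], [0, 0, 0], -1]
    - [[0, -0.015, 0.016], [0, 0, 0], -1]
    - [[0, -0.015, 0.016], [0, 0, 0], -1]
    - [[0, 0.009, 0.009], [0, 0, 0], -1]
    - [[0, 0.009, 0.009], [0, 0, 0], -1]
    - [[0, 0.009, 0.009], [0, 0, 0], -1]
    - [[0, 0.009, 0.009], [0, 0, 0], -1]

```text
t: 7.65
eef_pos: [0.6101, 0.1568, 0.0591]
ee_rot: [2.359, 0.002, 3.022]
force: [0.6, 0.4, 0.5]
width: 0.0008
```

>>> step_arm:
  targets:
    - [[0, 0.008, 0.008], [0, 0, 0], -1]
    - [[0, 0.0056, -0.0056], [0, 0, 0], -1]
    - [[0, 0.0056, -0.0056], [0, 0, 0], -1]
    - [[0, 0.0056, -0.0056], [0, 0, 0], -1]
    - [[0, 0.0056, -0.0056], [0, 0, 0], -1]
    - [[0, 0.005, -0.005], [0, 0, 0], -1]
    - [[0, 0.005, -0.005], [0, 0, 0], -1]
    - [[0, 0.005, -0.005], [0, 0, 0], -1]

```text
t: 8.45
eef_pos: [0.6108, 0.1666, 0.1112]
ee_rot: [2.36, -0.0, 3.021]
force: [0.3, -0.0, -1.0]
width: 0.0007
```

```bash
cat >> h.py <<'E'
def bf(p): 
    d=np.array(p[:2])-ORG; return np.array([d@BX, d@np.array([-BX[1],BX[0]]), p[2]])
def snap(name,box=(230,190,430,330),cam='scene'):
    p,d=viewer.grab_frame(cam);x0,y0,x1,y1=box
    cv2.imwrite(f'pics/{name}.png',cv2.resize(p[y0:y1,x0:x1,::-1],None,fx=4,fy=4,interpolation=2)); return p,d
E
python3 - <<'E'
from h import *
s=arm.get_state(); print(s['t'],bf(s['eef_pos']),np.degrees(s['ee_rot']),s['force'],s['q'])
snap('s5')
E
```

```text
8.45 [-0.0643  0.0007  0.1112] [135.1947  -0.0027 173.1058] [ 0.3399 -0.0258 -0.9688] [ 0.0149  0.4137 -0.0933 -0.8826 -1.1291  0.29  ]
```

View pics/s5.png

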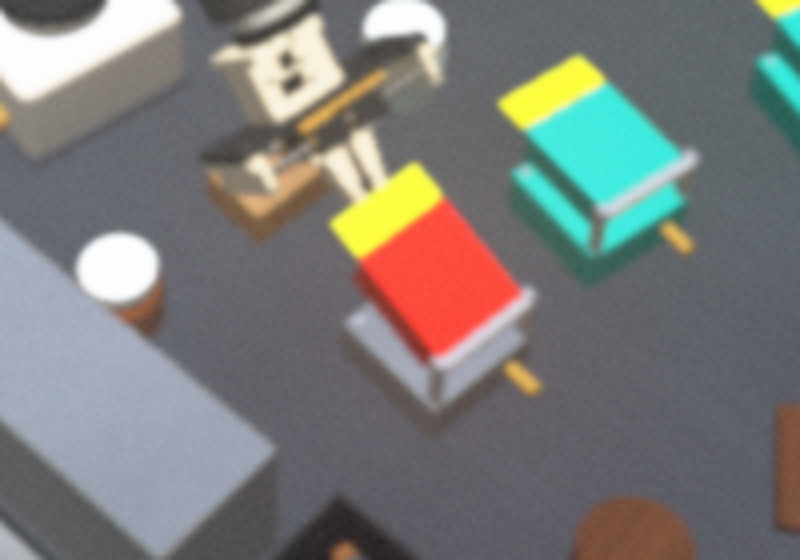

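```bash
python3 - <<'E'
from h import *
R45=Rtool(173,45)
plan([(B(.05-.105,.13),R45,4),(B(.05-.098,.15),R45,4)],-1)
E
```

```text
end [0.6133 0.1826 0.1501] [134.991   -0.0174 173.007 ] maxshift 0.005322593352868505 maxturn 0.06403124237432849
[[[-0.0,0.0047,-0.0015],[-0.05,-0.0,0.04],-1],[[-0.0,0.0047,-0.0015],[-0.05,-0.0,0.04],-1],[[-0.0,0.0047,-0.0015],[-0.05,-0.0,0.04],-1],[[-0.0,0.0047,-0.0015],[-0.05,-0.0,0.04],-1],[[-0.0,0.0048,-0.0023],[0.0,-0.0,-0.0],-1],[[-0.0,0.0048,-0.0023],[0.0,-0.0,-0.0],-1],[[-0.0,0.0048,-0.0023],[0.0,-0.0,-0.0],-1],[[-0.0,0.0048,-0.0023],[0.0,-0.0,-0.0],-1]]
```

>>> step_arm:
  targets:
    - [[0, 0.0047, -0.0015], [0, 0, 0], -1]
    - [[0, 0.0047, -0.0015], [0, 0, 0], -1]
    - [[0, 0.0047, -0.0015], [0, 0, 0], -1]
    - [[0, 0.0047, -0.0015], [0, 0, 0], -1]
    - [[0, 0.0048, -0.0023], [0, 0, 0], -1]
    - [[0, 0.0048, -0.0023], [0, 0, 0], -1]
    - [[0, 0.0048, -0.0023], [0, 0, 0], -1]
    - [[0, 0.0048, -0.0023], [0, 0, 0], -1]

```text
t: 9.3
eef_pos: [0.6127, 0.1831, 0.1486]
ee_rot: [2.36, -0.0, 3.022]
force: [0.2, 0.1, -0.6]
width: 0.0005
```

```bash
python3 - <<'E'
from h import *
s=arm.get_state(); print(s['t'],bf(s['eef_pos']),np.degrees(s['ee_rot']),s['force'])
snap('s6')
R45=Rtool(173,45)
c=viewer.calibration('scene')
def cr(p): u,v=proj(c,p); return round((u-230)*4),round((v-190)*4)
for th in (.4,.6,.8,1.,1.2,1.4,1.6,1.8,2.1): print(th,cr(B(.05-.14*np.cos(th),.1+.14*np.sin(th),.045)),cr(B(.05-.14*np.cos(th),.1+.14*np.sin(th),-.045)))
plan([(B(.05-.085,.175),R45,4),(B(.05-.065,.193),R45,4)],-1)
E
```

```text
9.3 [-0.0477  0.0007  0.1486] [135.1947  -0.0021 173.1214] [ 0.2345  0.0842 -0.5925]
0.4 (414, 155) (329, 215)
0.6 (427, 147) (341, 207)
0.8 (445, 144) (357, 205)
1.0 (466, 147) (378, 210)
1.2 (490, 157) (401, 221)
1.4 (516, 173) (427, 238)
1.6 (543, 195) (453, 261)
1.8 (570, 222) (480, 289)
2.1 (606, 268) (517, 337)
end [0.6175 0.2155 0.1928] [134.9802  -0.0111 172.99  ] maxshift 0.007084490101623405 maxturn 0.06480740698407861
[[[-0.0001,0.0067,-0.0023],[-0.05,-0.01,0.04],-1],[[-0.0001,0.0067,-0.0023],[-0.05,-0.01,0.04],-1],[[-0.0001,0.0067,-0.0023],[-0.05,-0.01,0.04],-1],[[-0.0001,0.0067,-0.0023],[-0.05,-0.01,0.04],-1],[[0.0,0.0067,0.0004],[0.0,-0.0,-0.0],-1],[[0.0,0.0067,0.0004],[0.0,-0.0,-0.0],-1],[[0.0,0.0067,0.0004],[0.0,-0.0,-0.0],-1],[[0.0,0.0067,0.0004],[0.0,-0.0,-0.0],-1]]
```

View pics/s6.png

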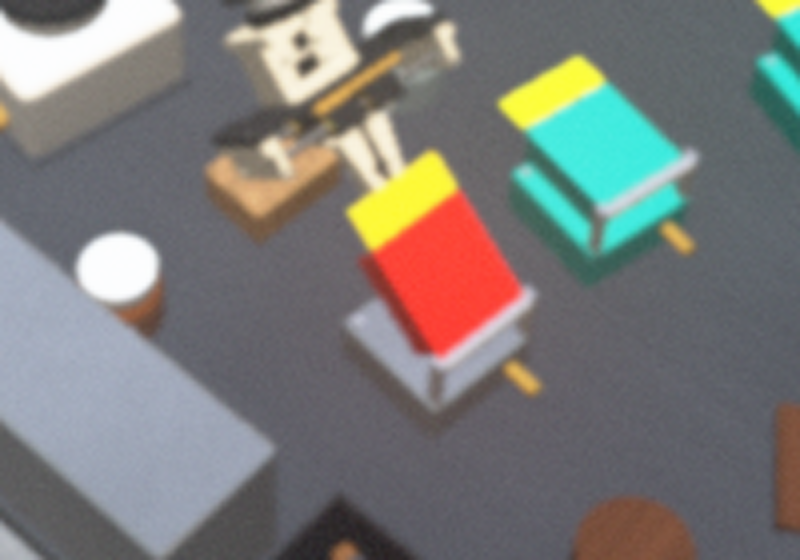

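>>> step_arm:
  targets:
    - [[0, 0.0067, -0.0023], [0, 0, 0], -1]
    - [[0, 0.0067, -0.0023], [0, 0, 0], -1]
    - [[0, 0.0067, -0.0023], [0, 0, 0], -1]
    - [[0, 0.0067, -0.0023], [0, 0, 0], -1]
    - [[0, 0.0067, 0], [0, 0, 0], -1]
    - [[0, 0.0067, 0], [0, 0, 0], -1]
    - [[0, 0.0067, 0], [0, 0, 0], -1]
    - [[0, 0.0067, 0], [0, 0, 0], -1]

```text
t: 10.15
eef_pos: [0.6165, 0.2146, 0.1928]
ee_rot: [2.36, -0.0, 3.022]
force: [-0.6, 0.0, -0.8]
width: 0.0003
```

```bash
python3 - <<'E'
from h import *
s=arm.get_state(); print(s['t'],bf(s['eef_pos']),np.degrees(s['ee_rot']),s['force'])
snap('s7')
R45=Rtool(173,45)
plan([(B(.05-.035,.205),R45,4),(B(.05-.005,.21),R45,4),(B(.05+.03,.21),R45,4),(B(.05+.045,.205),R45,4)],-1)
E
```

```text
10.15 [-0.0159  0.0008  0.1928] [135.1987  -0.0058 173.1211] [-0.5905  0.0207 -0.7799]
end [0.6309 0.3246 0.2051] [135.0054   0.0023 173.0231] maxshift 0.008768124086713189 maxturn 0.05099019513592785
[[[-0.0002,0.0073,0.0033],[-0.04,-0.01,0.03],-1],[[-0.0002,0.0073,0.0034],[-0.04,-0.01,0.03],-1],[[-0.0002,0.0073,0.0034],[-0.04,-0.01,0.03],-1],[[-0.0001,0.0073,0.0034],[-0.04,-0.01,0.03],-1],[[0.0,0.0062,0.0044],[-0.0,-0.0,0.0],-1],[[0.0,0.0062,0.0044],[-0.0,-0.0,0.0],-1],[[0.0,0.0062,0.0044],[-0.0,-0.0,0.0],-1],[[0.0,0.0062,0.0044],[-0.0,-0.0,0.0],-1]]
[[[0.0,0.0062,0.0062],[-0.0,-0.0,0.0],-1],[[0.0,0.0062,0.0062],[-0.0,-0.0,0.0],-1],[[0.0,0.0062,0.0062],[-0.0,-0.0,0.0],-1],[[0.0,0.0062,0.0062],[-0.0,-0.0,0.0],-1],[[0.0,0.0018,0.0035],[-0.0,-0.0,0.0],-1],[[0.0,0.0018,0.0035],[-0.0,-0.0,0.0],-1],[[0.0,0.0018,0.0035],[-0.0,-0.0,0.0],-1],[[0.0,0.0018,0.0035],[-0.0,-0.0,0.0],-1]]
```

View pics/s7.png

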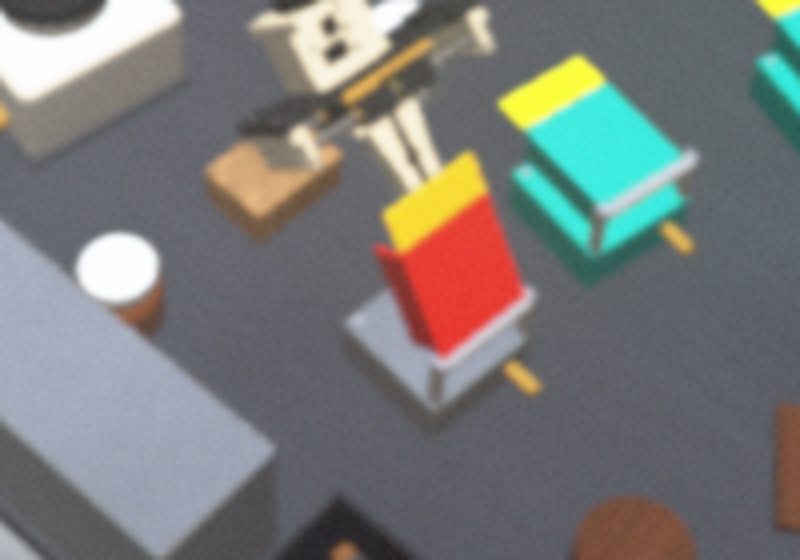

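>>> step_arm:
  targets:
    - [[0, 0.0073, 0.0034], [0, 0, 0], -1]
    - [[0, 0.0073, 0.0034], [0, 0, 0], -1]
    - [[0, 0.0073, 0.0034], [0, 0, 0], -1]
    - [[0, 0.0073, 0.0034], [0, 0, 0], -1]
    - [[0, 0.0062, 0.0044], [0, 0, 0], -1]
    - [[0, 0.0062, 0.0044], [0, 0, 0], -1]
    - [[0, 0.0062, 0.0044], [0, 0, 0], -1]
    - [[0, 0.0062, 0.0044], [0, 0, 0], -1]

```text
t: 11.0
eef_pos: [0.6237, 0.2746, 0.2083]
ee_rot: [2.36, -0.0, 3.021]
force: [-0.9, -1.0, -0.7]
width: 0.0006
```

```bash
python3 - <<'E'
from h import *
s=arm.get_state(); print(s['t'],bf(s['eef_pos']),np.degrees(s['ee_rot']),s['force'])
snap('s8')
E
```

```text
11.0 [0.0445 0.001  0.2083] [135.2037  -0.0168 173.1191] [-0.8965 -0.9996 -0.7054]
```

View pics/s8.png

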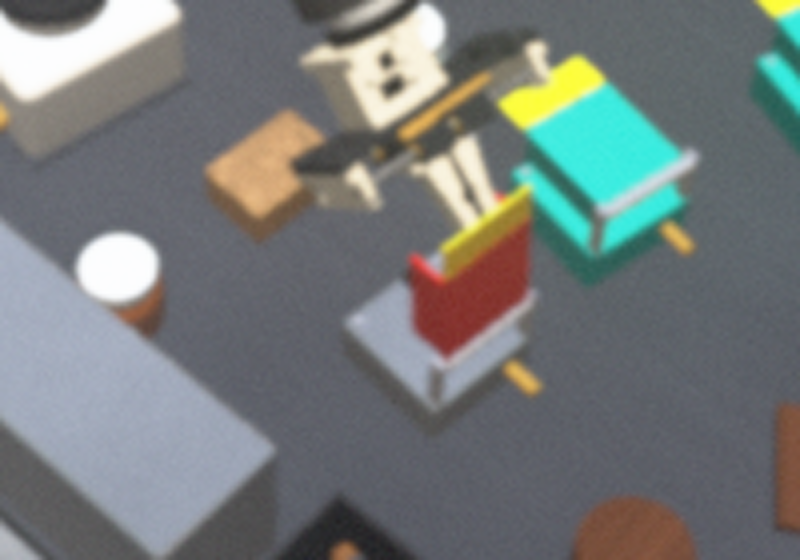

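Cover nearly upright (lip at crop (490,225), about 1.5 rad). I push it on over the balance point.

>>> step_arm:
  targets:
    - [[0, 0.0062, 0.0062], [0, 0, 0], -1]
    - [[0, 0.0062, 0.0062], [0, 0, 0], -1]
    - [[0, 0.0062, 0.0062], [0, 0, 0], -1]
    - [[0, 0.0062, 0.0062], [0, 0, 0], -1]
    - [[0, 0.002, 0.0035], [0, 0, 0], -1]
    - [[0, 0.002, 0.0035], [0, 0, 0], -1]
    - [[0, 0.002, 0.0035], [0, 0, 0], -1]
    - [[0, 0, 0], [0, 0, 0], -1]

```text
t: 11.85
eef_pos: [0.6292, 0.3207, 0.2047]
ee_rot: [2.36, -0.0, 3.022]
force: [0.2, 0.6, 0.1]
width: 0.0004
```

```bash
python3 - <<'E'
from h import *
s=arm.get_state(); print(s['t'],bf(s['eef_pos']),np.degrees(s['ee_rot']),s['force'])
snap('s9')
R45=Rtool(173,45)
# back out, then to in front of the toggle
plan([(B(-.02,.22),R45,4),(B(-.085,.15),R45,4),(B(-.078,.075),R45,4),(B(-.078,.075),R45,1),(B(-.03,.075),R45,5),(B(-.004,.075),R45,6)],-1)
E
```

```text
11.85 [0.0909 0.0011 0.2047] [135.2048  -0.0254 173.13  ] [0.2074 0.6028 0.0773]
end [0.6188 0.2267 0.075 ] [134.997   -0.0001 172.9977] maxshift 0.027962117230281403 maxturn 0.057445626465380296
[[[-0.0002,-0.017,-0.0222],[-0.05,-0.02,0.02],-1],[[-0.0002,-0.0169,-0.0222],[-0.05,-0.02,0.02],-1],[[-0.0002,-0.0169,-0.0222],[-0.05,-0.02,0.02],-1],[[-0.0002,-0.0169,-0.0222],[-0.05,-0.02,0.02],-1],[[-0.0,-0.0239,0.0009],[-0.0,-0.0,-0.0],-1],[[-0.0,-0.0239,0.0009],[-0.0,-0.0,-0.0],-1],[[-0.0,-0.0239,0.0009],[-0.0,-0.0,-0.0],-1],[[-0.0,-0.0239,0.0009],[-0.0,-0.0,-0.0],-1]]
[[[-0.0,-0.012,0.0145],[-0.0,-0.0,-0.0],-1],[[-0.0,-0.012,0.0145],[-0.0,-0.0,-0.0],-1],[[-0.0,-0.012,0.0145],[-0.0,-0.0,-0.0],-1],[[-0.0,-0.012,0.0145],[-0.0,-0.0,-0.0],-1],[[-0.0001,0.0,-0.0001],[-0.01,-0.02,-0.0],-1],[[-0.0,0.0068,0.0068],[0.0,0.0,-0.0],-1],[[-0.0,0.0068,0.0068],[0.0,0.0,-0.0],-1],[[-0.0,0.0068,0.0068],[0.0,0.0,-0.0],-1]]
[[[-0.0,0.0068,0.0068],[0.0,0.0,-0.0],-1],[[-0.0,0.0068,0.0068],[0.0,0.0,-0.0],-1],[[-0.0,0.0031,0.0031],[0.0,0.0,-0.0],-1],[[-0.0,0.0031,0.0031],[0.0,0.0,-0.0],-1],[[-0.0,0.0031,0.0031],[0.0,0.0,-0.0],-1],[[-0.0,0.0031,0.0031],[0.0,0.0,-0.0],-1],[[-0.0,0.0031,0.0031],[0.0,0.0,-0.0],-1],[[-0.0,0.0031,0.0031],[0.0,0.0,-0.0],-1]]
```

View pics/s9.png

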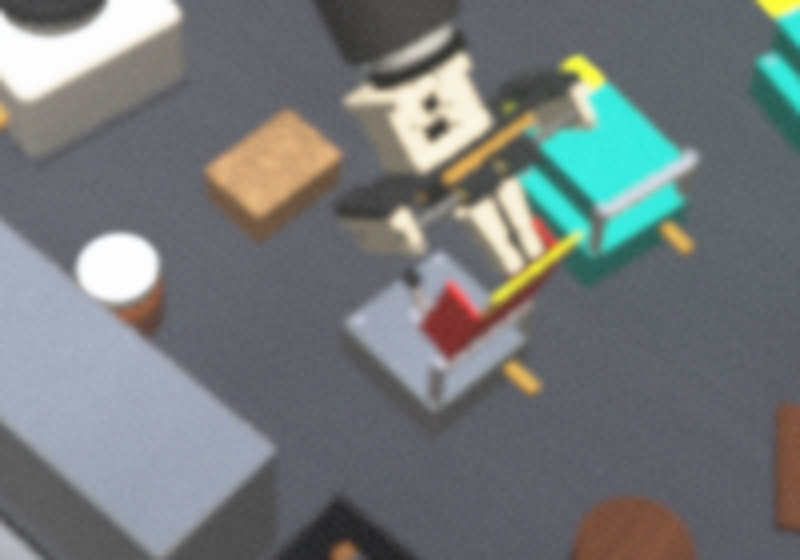

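>>> step_arm:
  targets:
    - [[0, -0.017, -0.0222], [0, 0, 0], -1]
    - [[0, -0.017, -0.0222], [0, 0, 0], -1]
    - [[0, -0.017, -0.0222], [0, 0, 0], -1]
    - [[0, -0.017, -0.0222], [0, 0, 0], -1]
    - [[0, -0.024, 0.001], [0, 0, 0], -1]
    - [[0, -0.024, 0.001], [0, 0, 0], -1]
    - [[0, -0.024, 0.001], [0, 0, 0], -1]
    - [[0, -0.024, 0.001], [0, 0, 0], -1]

```text
t: 12.7
eef_pos: [0.6082, 0.1444, 0.1492]
ee_rot: [2.36, 0.001, 3.021]
force: [0.2, -0.0, 0.5]
width: 0.0003
```

```bash
python3 - <<'E'
from h import *
s=arm.get_state(); print(s['t'],bf(s['eef_pos']),np.degrees(s['ee_rot']),s['force'])
snap('s10')
R45=Rtool(173,45)
plan([(B(-.080,.075),R45,4),(B(-.03,.075),R45,6),(B(-.01,.075),R45,6)],-1)
E
```

```text
12.7 [-0.0866  0.0005  0.1492] [135.1998   0.0304 173.0854] [ 0.1947 -0.038   0.5195]
end [0.618 0.22  0.075] [135.0071   0.023  173.0015] maxshift 0.017828909108523718 maxturn 0.09486832980505139
[[[-0.0005,-0.0108,0.0141],[-0.07,-0.05,-0.04],-1],[[-0.0005,-0.0108,0.0141],[-0.07,-0.05,-0.04],-1],[[-0.0005,-0.0109,0.0141],[-0.07,-0.05,-0.04],-1],[[-0.0004,-0.0109,0.014],[-0.07,-0.05,-0.04],-1],[[-0.0,0.0059,0.0059],[-0.0,0.0,0.0],-1],[[-0.0,0.0059,0.0059],[-0.0,0.0,0.0],-1],[[-0.0,0.0059,0.0059],[-0.0,0.0,0.0],-1],[[-0.0,0.0059,0.0059],[-0.0,0.0,0.0],-1]]
[[[-0.0,0.0059,0.0059],[-0.0,0.0,0.0],-1],[[-0.0,0.0059,0.0059],[-0.0,0.0,0.0],-1],[[-0.0,0.0023,0.0023],[-0.0,0.0,0.0],-1],[[-0.0,0.0023,0.0023],[-0.0,0.0,0.0],-1],[[-0.0,0.0023,0.0023],[-0.0,0.0,0.0],-1],[[-0.0,0.0023,0.0023],[-0.0,0.0,0.0],-1],[[-0.0,0.0023,0.0023],[-0.0,0.0,0.0],-1],[[-0.0,0.0023,0.0023],[-0.0,0.0,0.0],-1]]
```

View pics/s10.png

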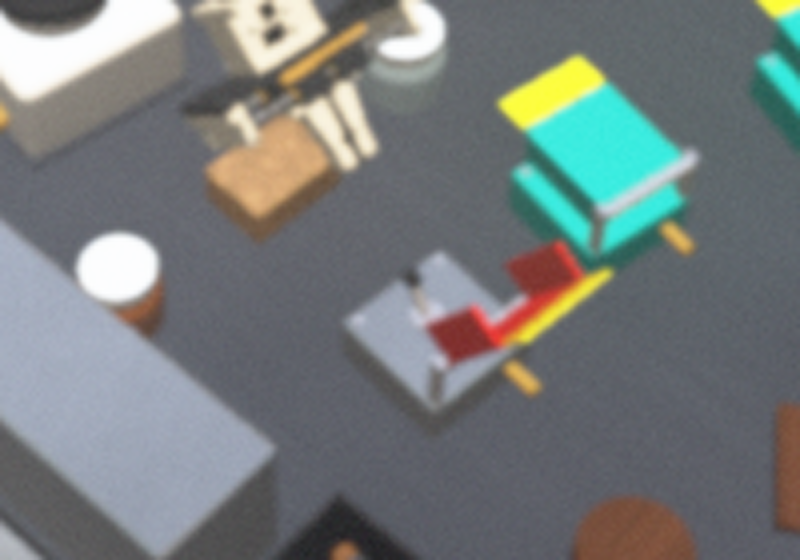

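```bash
python3 - <<'E'
from h import *
s=arm.get_state();c=viewer.calibration('scene');p,d=viewer.grab_frame('scene')
P=cloud(c,d);T=toolT(s);Q=(P-T[:3,3])@T[:3,:3]
m=(abs(Q[...,0])<.05)&(abs(Q[...,1])<.045)&(Q[...,2]>-.09)&(Q[...,2]<.03)&(P[...,2]>.06)&(d>0)
for a in range(-90,30,10):
    k=m&(Q[...,2]>=a/1e3)&(Q[...,2]<(a+10)/1e3)
    if k.any(): print(a,k.sum(),Q[k].min(0),Q[k].max(0))
print(proj(c,s['eef_pos']))
u,v=map(int,proj(c,s['eef_pos']))
cv2.imwrite('pics/z.png',cv2.resize(p[v-30:v+30,u-40:u+40,::-1],None,fx=8,fy=8,interpolation=0))
E
```

```text
-90 29 [-0.0363 -0.0186 -0.0898] [ 0.0341  0.0341 -0.0802]
-80 48 [-0.0265 -0.0126 -0.0799] [ 0.0235  0.0188 -0.0704]
-70 47 [-0.0231 -0.0127 -0.0698] [ 0.022   0.0152 -0.0601]
-60 46 [-0.0219 -0.0068 -0.0598] [ 0.0181  0.0185 -0.05  ]
-50 32 [-0.0203 -0.0137 -0.0494] [ 0.0152  0.0184 -0.0406]
-40 38 [-0.0196 -0.0141 -0.04  ] [ 0.0151  0.0151 -0.0311]
-30 32 [-0.0188 -0.0127 -0.0298] [ 0.0166  0.0151 -0.0208]
(np.float64(321.26024683627287), np.float64(235.6705502419353))
```

View pics/z.png

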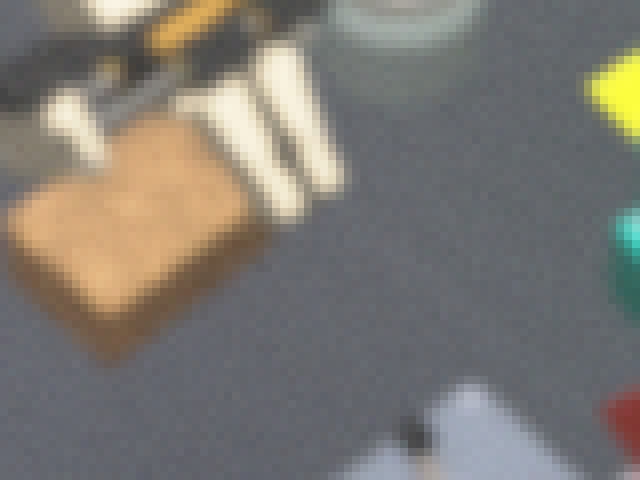

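```bash
python3 - <<'E'
from h import *
c=viewer.calibration('wrist');p,d=viewer.grab_frame('wrist');M=c['tool_from_camera']
P=cloud(c,d,M)
for u in (300,308,312,318,325,331):
    print(u,[ (v,P[v,u].round(3).tolist()) for v in range(225,300,9)])
f,cx,cy=K(c)
print('TCP px',proj(c,[0,0,0],M),'(-.02)',proj(c,[0,0,-.02],M))
cv2.imwrite('pics/wz.png',cv2.resize(p[190:310,250:390,::-1],None,fx=5,fy=5,interpolation=0))
E
```

```text
300 [(225, [-0.03, 0.108, 0.299]), (234, [-0.01, -0.01, -0.028]), (243, [-0.006, -0.038, -0.1]), (252, [-0.005, -0.038, -0.107]), (261, [-0.005, -0.037, -0.111]), (270, [-0.005, -0.035, -0.112]), (279, [-0.005, -0.032, -0.112]), (288, [-0.005, -0.03, -0.113]), (297, [-0.005, -0.026, -0.112])]
308 [(225, [-0.015, 0.108, 0.3]), (234, [-0.005, -0.01, -0.027]), (243, [-0.005, -0.01, -0.04]), (252, [-0.005, -0.006, -0.041]), (261, [-0.004, -0.01, -0.06]), (270, [-0.003, -0.031, -0.105]), (279, [-0.003, -0.028, -0.106]), (288, [-0.003, -0.025, -0.105]), (297, [-0.004, 0.004, -0.068])]
312 [(225, [-0.008, 0.11, 0.304]), (234, [-0.003, -0.009, -0.024]), (243, [-0.003, -0.009, -0.038]), (252, [-0.003, -0.009, -0.048]), (261, [-0.003, -0.008, -0.057]), (270, [-0.002, -0.03, -0.104]), (279, [-0.002, -0.029, -0.107]), (288, [-0.002, -0.025, -0.105]), (297, [-0.002, 0.004, -0.068])]
318 [(225, [0.003, 0.114, 0.313]), (234, [0.001, -0.009, -0.025]), (243, [0.001, -0.009, -0.037]), (252, [0.0, -0.009, -0.049]), (261, [0.0, -0.009, -0.058]), (270, [0.0, -0.03, -0.104]), (279, [0.0, -0.028, -0.106]), (288, [0.0, -0.025, -0.106]), (297, [0.0, 0.004, -0.068])]
325 [(225, [0.017, 0.117, 0.324]), (234, [0.005, -0.01, -0.027]), (243, [0.004, -0.01, -0.04]), (252, [0.004, -0.005, -0.041]), (261, [0.004, -0.01, -0.06]), (270, [0.002, -0.031, -0.105]), (279, [0.002, -0.028, -0.106]), (288, [0.002, -0.025, -0.105]), (297, [0.004, 0.003, -0.069])]
331 [(225, [0.028, 0.117, 0.322]), (234, [0.008, -0.01, -0.027]), (243, [0.004, -0.038, -0.102]), (252, [0.004, -0.038, -0.106]), (261, [0.003, -0.037, -0.111]), (270, [0.004, -0.035, -0.111]), (279, [0.004, -0.032, -0.112]), (288, [0.004, -0.029, -0.112]), (297, [0.004, -0.027, -0.112])]
TCP px (np.float64(316.87084170863585), np.float64(232.41831529126213)) (-.02) (np.float64(316.95519448617137), np.float64(244.72130772311948))
```

View pics/wz.png

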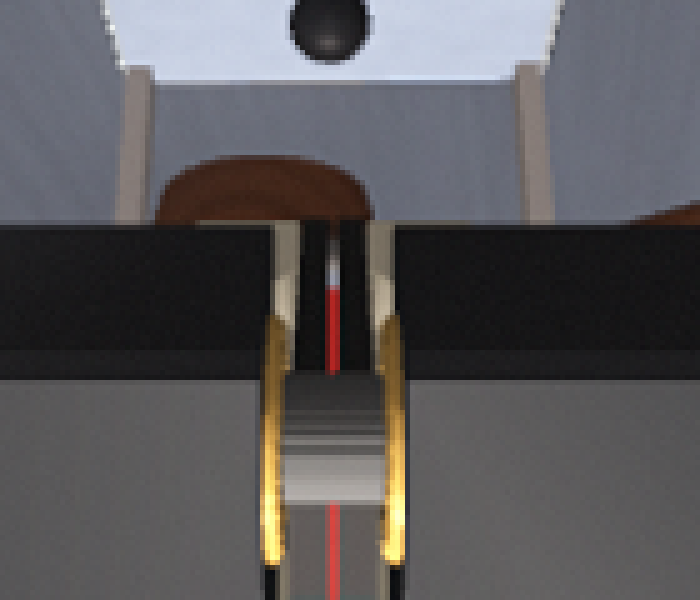

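```bash
cat >> h.py <<'E'
TIP=.021
def tipto(p,r):  # commanded TCP so that the real fingertip is at p
    return np.array(p)+r.apply([0,0,TIP])
E
python3 - <<'E'
from h import *
R45=Rtool(173,45)
plan([(tipto(B(-.066,.077),R45),R45,5),(tipto(B(-.035,.077),R45),R45,4),(tipto(B(-.009,.077),R45),R45,7)],-1)
E
```

```text
end [0.62   0.2359 0.0623] [135.0175  -0.0098 172.9998] maxshift 0.018647251808242414 maxturn 0.048989794855663564
[[[-0.0002,-0.0071,0.0172],[-0.04,-0.02,-0.02],-1],[[-0.0002,-0.0071,0.0172],[-0.04,-0.02,-0.02],-1],[[-0.0002,-0.0071,0.0172],[-0.04,-0.02,-0.02],-1],[[-0.0002,-0.0071,0.0172],[-0.04,-0.02,-0.02],-1],[[-0.0002,-0.0072,0.0172],[-0.04,-0.02,-0.02],-1],[[0.0,0.0055,0.0055],[-0.0,-0.0,-0.0],-1],[[0.0,0.0055,0.0055],[-0.0,-0.0,-0.0],-1],[[0.0,0.0055,0.0055],[-0.0,-0.0,-0.0],-1]]
[[[0.0,0.0055,0.0055],[-0.0,-0.0,-0.0],-1],[[0.0,0.0026,0.0026],[-0.0,-0.0,-0.0],-1],[[0.0,0.0026,0.0026],[-0.0,-0.0,-0.0],-1],[[0.0,0.0026,0.0026],[-0.0,-0.0,-0.0],-1],[[0.0,0.0026,0.0026],[-0.0,-0.0,-0.0],-1],[[0.0,0.0026,0.0026],[-0.0,-0.0,-0.0],-1],[[0.0,0.0026,0.0026],[-0.0,-0.0,-0.0],-1],[[0.0,0.0026,0.0026],[-0.0,-0.0,-0.0],-1]]
```

>>> step_arm:
  targets:
    - [[0, -0.0071, 0.0172], [0, 0, 0], -1]
    - [[0, -0.0071, 0.0172], [0, 0, 0], -1]
    - [[0, -0.0071, 0.0172], [0, 0, 0], -1]
    - [[0, -0.0071, 0.0172], [0, 0, 0], -1]
    - [[0, -0.0071, 0.0172], [0, 0, 0], -1]
    - [[0, 0.0055, 0.0055], [0, 0, 0], -1]
    - [[0, 0.0055, 0.0055], [0, 0, 0], -1]
    - [[0, 0.0055, 0.0055], [0, 0, 0], -1]

```text
t: 13.65
eef_pos: [0.6158, 0.2043, 0.0642]
ee_rot: [2.36, 0.001, 3.022]
force: [-2.5, -9.8, 13.2]
width: 0.0003
```

>>> step_arm:
  targets:
    - [[0, 0.0055, 0.0055], [0, 0, 0], -1]
    - [[0, 0.0026, 0.0026], [0, 0, 0], -1]
    - [[0, 0.0026, 0.0026], [0, 0, 0], -1]
    - [[0, 0.0026, 0.0026], [0, 0, 0], -1]
    - [[0, 0.0026, 0.0026], [0, 0, 0], -1]
    - [[0, 0.0026, 0.0026], [0, 0, 0], -1]
    - [[0, 0.0026, 0.0026], [0, 0, 0], -1]
    - [[0, 0.0026, 0.0026], [0, 0, 0], -1]

```text
t: 14.45
eef_pos: [0.6192, 0.2373, 0.0629]
ee_rot: [2.36, -0.0, 3.021]
force: [0.8, -2.6, -1.2]
width: 0.0005
```

```bash
python3 - <<'E'
from h import *
s=arm.get_state(); print(s['t'],bf(s['eef_pos']),np.degrees(s['ee_rot']),s['force'])
snap('s11')
c=viewer.calibration('scene')
def cr(p): u,v=proj(c,p); return round((u-230)*4),round((v-190)*4)
print('ball on',cr(B(-.032,.082)),'off',cr(B(.008,.082)))
p,d=viewer.grab_frame('wrist');cv2.imwrite('pics/w11.png',p[:,:,::-1])
E
```

```text
14.45 [0.0069 0.0009 0.0629] [135.2275  -0.0245 173.1104] [ 0.7711 -2.5511 -1.2351]
ball on (408, 275) off (442, 307)
```

View pics/s11.png

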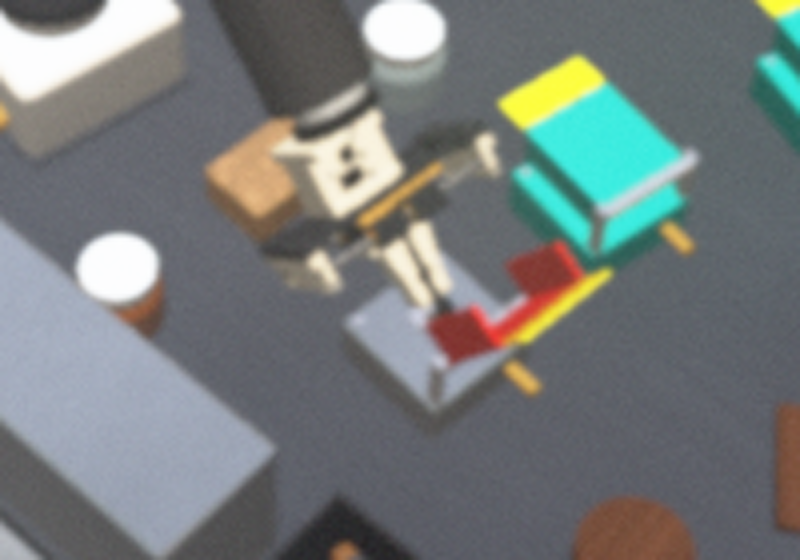

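View pics/w11.png

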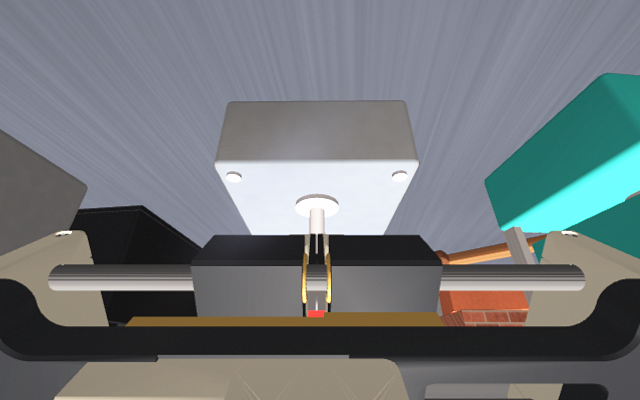

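```bash
python3 - <<'E'
from h import *
R45=Rtool(173,45);R0=Rtool(173,0)
plan([(tipto(B(-.06,.12),R45),R45,3),(tipto(B(-.06,.30),R0),R0,9),(tipto(B(.165,.29),R0),R0,8),(tipto(B(.165,.205),R0),R0,4)],-1)
E
```

```text
end [0.6393 0.3942 0.1839] [179.9952   0.0029 173.0075] maxshift 0.028130055101261358 maxturn 5.0
[[[-0.0003,-0.0025,-0.0223],[-0.07,-0.04,0.02],-1],[[-0.0003,-0.0025,-0.0223],[-0.07,-0.04,0.02],-1],[[-0.0003,-0.0024,-0.0223],[-0.07,-0.04,0.02],-1],[[-0.0,0.0125,-0.0148],[5.0,-0.0,0.0],-1],[[-0.0,0.0112,-0.0159],[5.0,-0.0,0.0],-1],[[-0.0,0.0097,-0.0168],[5.0,-0.0,0.0],-1],[[-0.0,0.0082,-0.0175],[5.0,-0.0,0.0],-1],[[-0.0,0.0067,-0.0182],[5.0,-0.0,0.0],-1]]
[[[-0.0,0.0051,-0.0187],[5.0,-0.0,0.0],-1],[[-0.0,0.0034,-0.0191],[5.0,-0.0,0.0],-1],[[-0.0,0.0017,-0.0193],[5.0,-0.0,0.0],-1],[[-0.0,0.0,-0.0194],[5.0,-0.0,0.0],-1],[[-0.0,0.0281,0.0013],[0.0,0.0,0.0],-1],[[-0.0,0.0281,0.0013],[0.0,0.0,0.0],-1],[[-0.0,0.0281,0.0013],[0.0,0.0,0.0],-1],[[-0.0,0.0281,0.0013],[0.0,0.0,0.0],-1]]
[[[-0.0,0.0281,0.0013],[0.0,0.0,0.0],-1],[[-0.0,0.0281,0.0013],[0.0,0.0,0.0],-1],[[-0.0,0.0281,0.0013],[0.0,0.0,0.0],-1],[[-0.0,0.0281,0.0013],[0.0,0.0,0.0],-1],[[-0.0,0.0001,0.0212],[0.0,0.0,0.0],-1],[[-0.0,0.0001,0.0212],[0.0,0.0,0.0],-1],[[-0.0,0.0001,0.0212],[0.0,0.0,0.0],-1],[[-0.0,0.0001,0.0212],[0.0,0.0,0.0],-1]]
```

>>> step_arm:
  targets:
    - [[0, -0.0025, -0.0223], [0, 0, 0], -1]
    - [[0, -0.0025, -0.0223], [0, 0, 0], -1]
    - [[0, -0.0025, -0.0223], [0, 0, 0], -1]
    - [[0, 0.0125, -0.015], [5, 0, 0], -1]
    - [[0, 0.011, -0.016], [5, 0, 0], -1]
    - [[0, 0.0095, -0.017], [5, 0, 0], -1]
    - [[0, 0.008, -0.0175], [5, 0, 0], -1]
    - [[0, 0.0065, -0.018], [5, 0, 0], -1]

```text
t: 15.35
eef_pos: [0.6119, 0.1765, 0.2035]
ee_rot: [2.799, 0.001, 3.021]
force: [0.1, 0.4, -0.9]
width: 0.0005
```

```bash
python3 - <<'E'
from h import *
s=arm.get_state(); print(s['t'],bf(s['eef_pos']),np.degrees(s['ee_rot']),s['force'])
snap('s12')
E
```

```text
15.35 [-0.0544  0.0008  0.2035] [160.3614   0.0622 173.0936] [ 0.1021  0.383  -0.9032]
```

View pics/s12.png

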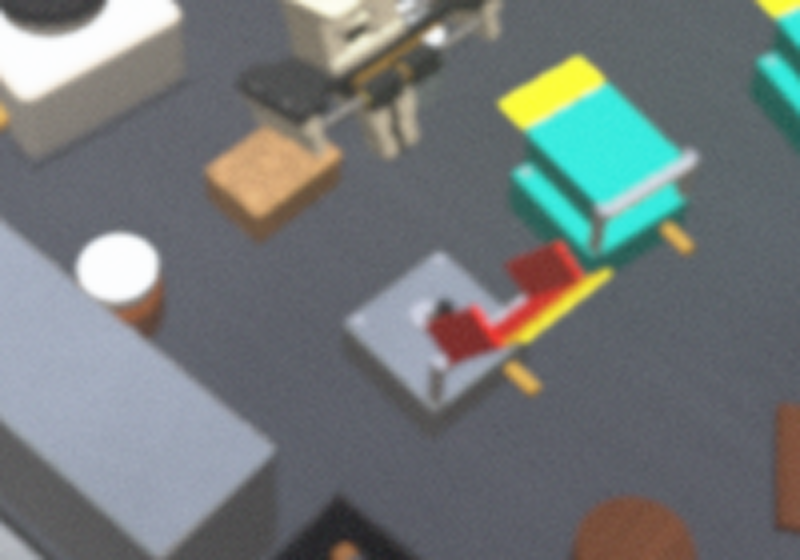

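The toggle ball now sits at crop (442,305), where "off" is predicted to be. Next I go over the cover to its back.

>>> step_arm:
  targets:
    - [[0, 0.005, -0.019], [5, 0, 0], -1]
    - [[0, 0.0035, -0.019], [5, 0, 0], -1]
    - [[0, 0.0015, -0.0195], [5, 0, 0], -1]
    - [[0, 0, -0.0195], [5, 0, 0], -1]
    - [[0, 0.028, 0], [0, 0, 0], -1]
    - [[0, 0.028, 0], [0, 0, 0], -1]
    - [[0, 0.028, 0], [0, 0, 0], -1]
    - [[0, 0.028, 0], [0, 0, 0], -1]

```text
t: 16.2
eef_pos: [0.6241, 0.2821, 0.2787]
ee_rot: [-3.138, -0.002, 3.022]
force: [0.4, -0.0, 0.3]
width: 0.0008
```

```bash
python3 - <<'E'
from h import *
s=arm.get_state(); print(s['t'],bf(s['eef_pos']),np.degrees(s['ee_rot']),s['force'],s['q'])
R0=Rtool(173,0)
plan([(tipto(B(.165,.29),R0),R0,5),(tipto(B(.165,.205),R0),R0,5),(tipto(B(.165,.205),R0),R0,2),(tipto(B(.08,.205),R0),R0,8),(tipto(B(.035,.205),R0),R0,4)],-1)
E
```

```text
16.2 [0.052  0.0016 0.2787] [-179.8042   -0.0889  173.134 ] [ 0.3809 -0.0437  0.275 ] [ 0.7092  0.3447  0.1569  0.0012 -1.3866 -0.8292]
end [0.6236 0.2651 0.1839] [179.9959  -0.0087 173.0042] maxshift 0.022683253734859115 maxturn 0.053851648071345036
[[[-0.0004,0.0226,0.0019],[-0.04,-0.02,0.03],-1],[[-0.0004,0.0226,0.0019],[-0.04,-0.02,0.03],-1],[[-0.0003,0.0226,0.0019],[-0.04,-0.02,0.03],-1],[[-0.0003,0.0226,0.0019],[-0.04,-0.02,0.03],-1],[[-0.0003,0.0226,0.0019],[-0.04,-0.02,0.03],-1],[[0.0,-0.0,0.017],[0.0,0.0,-0.0],-1],[[0.0,-0.0,0.017],[0.0,0.0,-0.0],-1],[[0.0,-0.0,0.017],[0.0,0.0,-0.0],-1]]
[[[0.0,-0.0,0.017],[0.0,0.0,-0.0],-1],[[0.0,-0.0,0.017],[0.0,0.0,-0.0],-1],[[0.0,-0.0,-0.0],[0.0,0.01,-0.01],-1],[[0.0,-0.0,-0.0],[0.0,0.01,-0.01],-1],[[0.0,-0.0106,-0.0],[0.0,-0.0,0.0],-1],[[0.0,-0.0106,-0.0],[0.0,-0.0,0.0],-1],[[0.0,-0.0106,-0.0],[0.0,-0.0,0.0],-1],[[0.0,-0.0106,-0.0],[0.0,-0.0,0.0],-1]]
[[[0.0,-0.0106,-0.0],[0.0,-0.0,0.0],-1],[[0.0,-0.0106,-0.0],[0.0,-0.0,0.0],-1],[[0.0,-0.0106,-0.0],[0.0,-0.0,0.0],-1],[[0.0,-0.0106,-0.0],[0.0,-0.0,0.0],-1],[[0.0,-0.0113,-0.0],[0.0,-0.0,0.0],-1],[[0.0,-0.0113,-0.0],[0.0,-0.0,0.0],-1],[[0.0,-0.0113,-0.0],[0.0,-0.0,0.0],-1],[[0.0,-0.0113,-0.0],[0.0,-0.0,0.0],-1]]
```

>>> step_arm:
  targets:
    - [[0, 0.0226, 0.002], [0, 0, 0], -1]
    - [[0, 0.0226, 0.002], [0, 0, 0], -1]
    - [[0, 0.0226, 0.002], [0, 0, 0], -1]
    - [[0, 0.0226, 0.002], [0, 0, 0], -1]
    - [[0, 0.0226, 0.002], [0, 0, 0], -1]
    - [[0, 0, 0.017], [0, 0, 0], -1]
    - [[0, 0, 0.017], [0, 0, 0], -1]
    - [[0, 0, 0.017], [0, 0, 0], -1]

```text
t: 17.0
eef_pos: [0.6379, 0.3934, 0.2166]
ee_rot: [-3.138, -0.001, 3.022]
force: [-0.7, 0.3, -0.6]
width: 0.0001
```

>>> step_arm:
  targets:
    - [[0, 0, 0.017], [0, 0, 0], -1]
    - [[0, 0, 0.017], [0, 0, 0], -1]
    - [[0, 0, 0], [0, 0, 0], -1]
    - [[0, 0, 0], [0, 0, 0], -1]
    - [[0, -0.0105, 0], [0, 0, 0], -1]
    - [[0, -0.0105, 0], [0, 0, 0], -1]
    - [[0, -0.0105, 0], [0, 0, 0], -1]
    - [[0, -0.0105, 0], [0, 0, 0], -1]

```text
t: 17.8
eef_pos: [0.6332, 0.3499, 0.185]
ee_rot: [-3.139, 0.001, 3.021]
force: [-0.4, 1.2, 1.4]
width: 0.0006
```

>>> step_arm:
  targets:
    - [[0, -0.0105, 0], [0, 0, 0], -1]
    - [[0, -0.0105, 0], [0, 0, 0], -1]
    - [[0, -0.0105, 0], [0, 0, 0], -1]
    - [[0, -0.0105, 0], [0, 0, 0], -1]
    - [[0, -0.011, 0], [0, 0, 0], -1]
    - [[0, -0.011, 0], [0, 0, 0], -1]
    - [[0, -0.011, 0], [0, 0, 0], -1]
    - [[0, -0.011, 0], [0, 0, 0], -1]

```text
t: 18.6
eef_pos: [0.6226, 0.2647, 0.1844]
ee_rot: [-3.138, 0.0, 3.021]
force: [0.6, -0.5, -0.1]
width: 0.0007
```

```bash
python3 - <<'E'
from h import *
s=arm.get_state(); print(s['t'],bf(s['eef_pos']),np.degrees(s['ee_rot']),s['force'],s['q'])
snap('s13')
E
```

```text
18.6 [0.0345 0.0008 0.1844] [-179.7972    0.0004  173.1132] [ 0.5863 -0.5252 -0.1113] [ 0.6909  0.3743 -0.0123  0.0026 -1.1867 -0.8121]
```

View pics/s13.png

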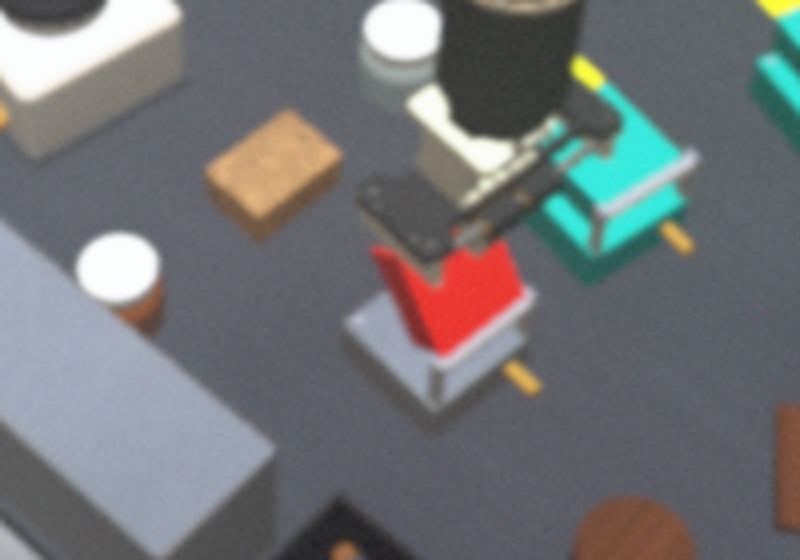

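```bash
python3 - <<'E'
from h import *
R0=Rtool(173,0);Rc=Rtool(86,0)
s=arm.get_state()
plan([(np.array(s['eef_pos'])+[0,0,.09],R0,4),((.68,-.223,.30),Rc,20)],0)
E
```

```text
end [ 0.68   -0.223   0.3006] [-179.9824    0.0165   85.9874] maxshift 0.024576004557291246 maxturn 4.35
[[[0.0,-0.0001,-0.0225],[-0.05,-0.0,0.02],0],[[0.0,-0.0001,-0.0225],[-0.05,-0.0,0.02],0],[[0.0,-0.0,-0.0225],[-0.05,-0.0,0.02],0],[[0.0,-0.0,-0.0225],[-0.05,-0.0,0.02],0],[[-0.0058,-0.0238,-0.0013],[-0.0,-0.0,4.35],0],[[-0.0076,-0.0233,-0.0013],[-0.0,-0.0,4.35],0],[[-0.0094,-0.0226,-0.0013],[-0.0,-0.0,4.35],0],[[-0.011,-0.0219,-0.0013],[-0.0,-0.0,4.35],0]]
[[[-0.0127,-0.021,-0.0013],[-0.0,-0.0,4.35],0],[[-0.0142,-0.0199,-0.0013],[-0.0,-0.0,4.35],0],[[-0.0157,-0.0188,-0.0013],[-0.0,-0.0,4.35],0],[[-0.0171,-0.0175,-0.0013],[-0.0,-0.0,4.35],0],[[-0.0184,-0.0162,-0.0013],[-0.0,-0.0,4.35],0],[[-0.0195,-0.0148,-0.0013],[-0.0,-0.0,4.35],0],[[-0.0206,-0.0132,-0.0013],[-0.0,-0.0,4.35],0],[[-0.0215,-0.0116,-0.0013],[-0.0,-0.0,4.35],0]]
[[[-0.0224,-0.01,-0.0013],[-0.0,-0.0,4.35],0],[[-0.0231,-0.0082,-0.0013],[-0.0,-0.0,4.35],0],[[-0.0236,-0.0065,-0.0013],[-0.0,-0.0,4.35],0],[[-0.024,-0.0047,-0.0013],[-0.0,-0.0,4.35],0],[[-0.0243,-0.0028,-0.0013],[-0.0,-0.0,4.35],0],[[-0.0245,-0.001,-0.0013],[-0.0,-0.0,4.35],0],[[-0.0245,0.0009,-0.0013],[-0.0,-0.0,4.35],0],[[-0.0243,0.0027,-0.0013],[-0.0,-0.0,4.35],0]]
```

>>> step_arm:
  targets:
    - [[0, 0, -0.0225], [0, 0, 0], 0]
    - [[0, 0, -0.0225], [0, 0, 0], 0]
    - [[0, 0, -0.0225], [0, 0, 0], 0]
    - [[0, 0, -0.0225], [0, 0, 0], 0]
    - [[-0.006, -0.024, -0.0013], [0, 0, 4.35], 0]
    - [[-0.0075, -0.0235, -0.0013], [0, 0, 4.35], 0]
    - [[-0.0095, -0.0225, -0.0013], [0, 0, 4.35], 0]
    - [[-0.011, -0.022, -0.0013], [0, 0, 4.35], 0]

```text
t: 19.45
eef_pos: [0.6346, 0.1673, 0.28]
ee_rot: [-3.138, 0.001, 2.715]
force: [0.2, 0.4, 0.6]
width: 0.0437
```

```bash
python3 - <<'E'
from h import *
snap('s14')
E
```

```text
(no output)
```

View pics/s14.png

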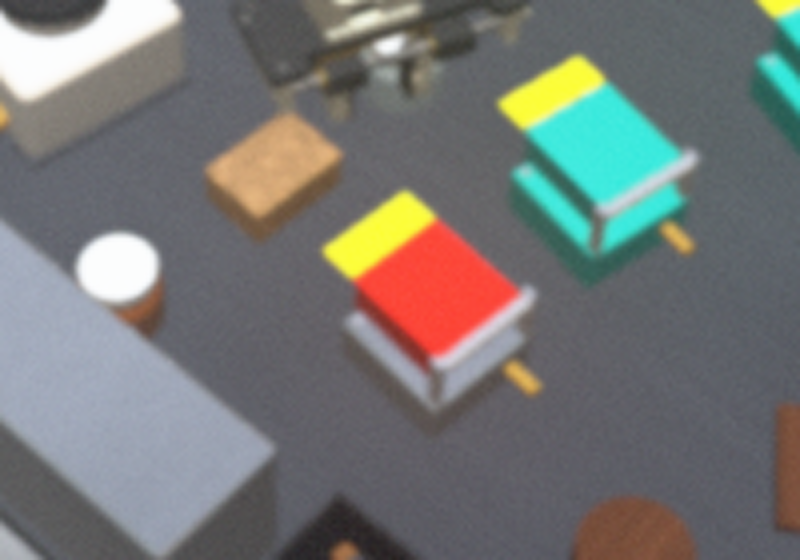

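>>> step_arm:
  targets:
    - [[-0.0125, -0.021, -0.0013], [0, 0, 4.35], 0]
    - [[-0.014, -0.02, -0.0013], [0, 0, 4.35], 0]
    - [[-0.0155, -0.019, -0.0013], [0, 0, 4.35], 0]
    - [[-0.017, -0.0175, -0.0013], [0, 0, 4.35], 0]
    - [[-0.0185, -0.016, -0.0013], [0, 0, 4.35], 0]
    - [[-0.0195, -0.015, -0.0013], [0, 0, 4.35], 0]
    - [[-0.0205, -0.013, -0.0013], [0, 0, 4.35], 0]
    - [[-0.0215, -0.0115, -0.0013], [0, 0, 4.35], 0]

```text
t: 20.3
eef_pos: [0.6576, -0.0268, 0.2911]
ee_rot: [-3.14, 0.003, 2.108]
force: [-0.1, -0.4, 0.5]
width: 0.0436
```

>>> step_arm:
  targets:
    - [[-0.0225, -0.01, -0.0013], [0, 0, 4.35], 0]
    - [[-0.023, -0.008, -0.0013], [0, 0, 4.35], 0]
    - [[-0.0235, -0.0065, -0.0013], [0, 0, 4.35], 0]
    - [[-0.024, -0.0045, -0.0013], [0, 0, 4.35], 0]
    - [[-0.0245, -0.003, -0.0013], [0, 0, 4.35], 0]
    - [[-0.0245, -0.001, -0.0013], [0, 0, 4.35], 0]
    - [[-0.0245, 0.001, -0.0013], [0, 0, 4.35], 0]
    - [[-0.0245, 0.0025, -0.0013], [0, 0, 4.35], 0]

```text
t: 21.1
eef_pos: [0.6812, -0.2215, 0.302]
ee_rot: [-3.141, 0.003, 1.5]
force: [0.0, 0.1, -0.2]
width: 0.044
```

```bash
python3 - <<'E'
from h import *
s=arm.get_state(); print(s['t'],s['eef_pos'],np.degrees(s['ee_rot']),s['force'],s['q'],s['width'])
p,d=viewer.grab_frame('wrist');np.savez('w15.npz',p=p,d=d,pos=s['eef_pos'],rot=s['ee_rot']);cv2.imwrite('pics/w15.png',p[:,:,::-1])
E
```

```text
21.1 [ 0.6812 -0.2215  0.302 ] [-179.9874    0.1972   85.9603] [ 0.0097  0.1041 -0.1857] [-0.0413  0.391   0.2751  0.0035 -1.4552 -1.6004] 0.043982641763012253
```

View pics/w15.png

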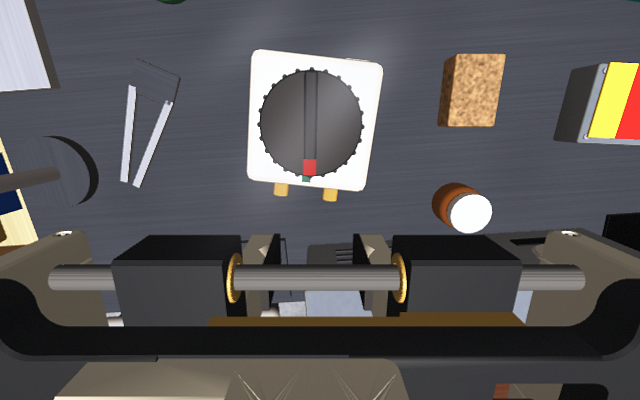

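```bash
python3 - <<'E'
from h import *
z=np.load('w15.npz');p,d=z['p'],z['d'];c=viewer.calibration('wrist')
T=toolT(dict(eef_pos=z['pos'],ee_rot=z['rot']))@c['tool_from_camera'];P=cloud(c,d,T)
near=np.hypot(P[...,0]-.61,P[...,1]+.223)<.1
disc=near&(abs(P[...,2]-.145)<.006);rib=near&(P[...,2]>.160)&(P[...,2]<.18)
print(np.median(P[disc][:,2]),np.median(P[rib][:,2]))
r=cv2.minAreaRect((P[rib][:,:2]*1000).astype(np.float32));print('rib',r,rib.sum())
print('disc',cv2.minEnclosingCircle((P[disc|rib][:,:2]*1000).astype(np.float32)))
# rib axis by PCA
q=P[rib][:,:2];m=q.mean(0);u,s_,v=np.linalg.svd(q-m);print(m,np.degrees(np.arctan2(v[0,1],v[0,0])))
tank=near&(abs(P[...,2]-.1)<.004);print('tank',cv2.minAreaRect((P[tank][:,:2]*1000).astype(np.float32)))
hsv=cv2.cvtColor(p,cv2.COLOR_RGB2HSV);rm=near&((hsv[...,0]<8)|(hsv[...,0]>172))&(hsv[...,1]>150)&(hsv[...,2]>100)
print('mark',P[rm].mean(0))
E
```

```text
0.14705279741034002 0.17206232294699025
rib ((611.6729736328125, -223.86363220214844), (14.191630363464355, 108.4599380493164), 84.70620727539062) 1382
disc ((612.43505859375, -223.95236206054688), 62.43818664550781)
[ 0.6094 -0.2237] -5.223295984517041
tank ((612.1515502929688, -224.0519256591797), (164.4868927001953, 165.0359649658203), 79.91735076904297)
mark [ 0.655  -0.2274  0.1832]
```

```bash
cat >> h.py <<'E'
C=np.array([.6115,-.2238])
E
python3 - <<'E'
from h import *
Rc=Rtool(84.8,0)
plan([((*C,.24),Rc,5),((*C,.131),Rc,7),((*C,.131),Rc,4)],0)
E
```

```text
end [ 0.6114 -0.2237  0.1309] [179.9907   0.0176  84.7837] maxshift 0.01865395400444635 maxturn 0.16792855623746666
[[[-0.0008,-0.0139,0.0124],[-0.01,0.05,0.16],0],[[-0.0008,-0.0139,0.0124],[-0.01,0.05,0.16],0],[[-0.0009,-0.0139,0.0124],[-0.01,0.05,0.16],0],[[-0.0009,-0.0139,0.0124],[-0.01,0.05,0.16],0],[[-0.001,-0.0139,0.0124],[-0.01,0.05,0.16],0],[[-0.0,0.0,0.0155],[0.0,0.0,-0.0],0],[[-0.0,0.0,0.0155],[0.0,0.0,-0.0],0],[[-0.0,0.0,0.0155],[0.0,0.0,-0.0],0]]
[[[-0.0,0.0,0.0155],[0.0,0.0,-0.0],0],[[-0.0,0.0,0.0155],[0.0,0.0,-0.0],0],[[-0.0,0.0,0.0155],[0.0,0.0,-0.0],0],[[-0.0,0.0,0.0155],[0.0,0.0,-0.0],0],[[-0.0,0.0,0.0001],[0.0,0.0,-0.0],0],[[-0.0,0.0,0.0001],[0.0,0.0,-0.0],0],[[-0.0,0.0,0.0001],[0.0,0.0,-0.0],0],[[-0.0,0.0,0.0001],[0.0,0.0,-0.0],0]]
```

>>> step_arm:
  targets:
    - [[-0.001, -0.014, 0.0124], [0, 0, 0.2], 0]
    - [[-0.001, -0.014, 0.0124], [0, 0, 0.2], 0]
    - [[-0.001, -0.014, 0.0124], [0, 0, 0.2], 0]
    - [[-0.001, -0.014, 0.0124], [0, 0, 0.2], 0]
    - [[-0.001, -0.014, 0.0124], [0, 0, 0.2], 0]
    - [[0, 0, 0.0155], [0, 0, 0], 0]
    - [[0, 0, 0.0155], [0, 0, 0], 0]
    - [[0, 0, 0.0155], [0, 0, 0], 0]

```text
t: 21.95
eef_pos: [0.6108, -0.2206, 0.1932]
ee_rot: [3.141, 0.003, 1.486]
force: [-0.5, -0.1, 0.4]
width: 0.0437
```

>>> step_arm:
  targets:
    - [[0, 0, 0.0155], [0, 0, 0], 0]
    - [[0, 0, 0.0155], [0, 0, 0], 0]
    - [[0, 0, 0.01], [0, 0, 0], 0]
    - [[0, 0, 0.004], [0, 0, 0], 0]
    - [[0, 0, 0], [0, 0, 0], 0]
    - [[0, 0, 0], [0, 0, 0], 0]
    - [[0, 0, 0], [0, 0, 0], 0]
    - [[0, 0, 0], [0, 0, 0], 0]

```text
t: 22.75
eef_pos: [0.6112, -0.2209, 0.1492]
ee_rot: [3.141, 0.004, 1.486]
force: [-0.5, 0.4, 0.1]
width: 0.044
```

```bash
python3 - <<'E'
from h import *
s=arm.get_state(); print(s['t'],s['eef_pos'],np.degrees(s['ee_rot']),s['force'],s['moment'],s['width'])
snap('s16',(190,140,310,240))
p,d=viewer.grab_frame('wrist');cv2.imwrite('pics/w16.png',p[:,:,::-1])
E
```

```text
22.75 [ 0.6112 -0.2209  0.1492] [179.9432   0.2035  85.118 ] [-0.5455  0.3754  0.1294] [ 0.0339 -0.1468  0.0017] 0.0439651017626606
```

View pics/s16.png

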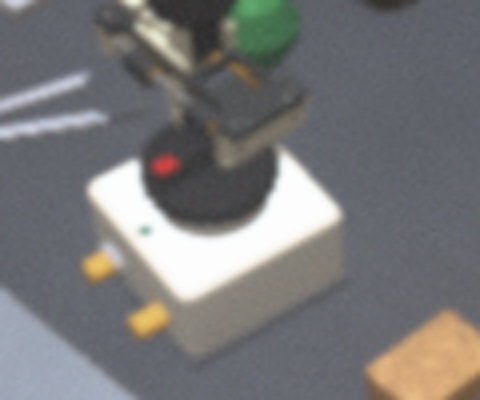

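View pics/w16.png

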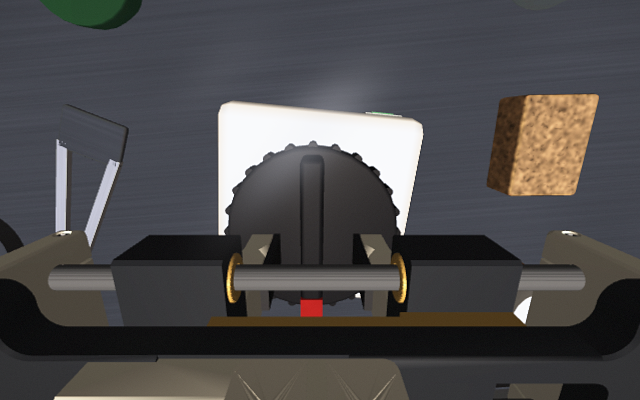

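>>> step_arm:
  targets:
    - [[-0.0015, 0, 0.006], [0, 0, 0], 0]
    - [[-0.0015, 0, 0.006], [0, 0, 0], 0]
    - [[0, 0, 0.006], [0, 0, 0], 0]
    - [[0, 0, 0], [0, 0, 0], -1]
    - [[0, 0, 0], [0, 0, 0], -1]
    - [[0, 0, 0], [0, 0, 0], -1]
    - [[0, 0, 0], [0, 0, 0], -1]
    - [[0, 0, 0], [0, 0, 0], -1]
  grip_force: 15

```text
t: 23.65
eef_pos: [0.6108, -0.2239, 0.1309]
ee_rot: [3.141, 0.004, 1.486]
force: [0.1, -0.3, 0.5]
width: 0.014
```

```bash
python3 - <<'E'
from h import *
s=arm.get_state(); print(s['t'],s['eef_pos'],np.degrees(s['ee_rot']),s['force'],s['moment'],s['width'])
E
```

```text
23.65 [ 0.6108 -0.2239  0.1309] [179.9784   0.2053  85.1135] [ 0.1145 -0.3491  0.4803] [-0.0246 -0.2217 -0.0823] 0.01400553387677929
```

>>> step_arm:
  targets:
    - [[0, 0, 0], [0, 0, -3], -1]
    - [[0, 0, 0], [0, 0, -3], -1]
    - [[0, 0, 0], [0, 0, -3], -1]
    - [[0, 0, 0], [0, 0, -3], -1]
    - [[0, 0, 0], [0, 0, -3], -1]
    - [[0, 0, 0], [0, 0, -3], -1]
    - [[0, 0, 0], [0, 0, -3], -1]
    - [[0, 0, 0], [0, 0, -3], -1]

```text
t: 24.45
eef_pos: [0.6109, -0.2242, 0.1309]
ee_rot: [-3.141, 0.004, 1.906]
force: [0.9, -1.0, 0.7]
width: 0.0141
```

```bash
cat > st.py <<'E'
from h import *
s=arm.get_state(); print(s['t'],s['eef_pos'],np.degrees(s['ee_rot']),s['force'],s['moment'],s['width'])
E
python3 st.py
```

```text
24.45 [ 0.6109 -0.2242  0.1309] [-179.9431    0.216   109.212 ] [ 0.8534 -1.0102  0.7206] [-0.6092 -0.317  -0.2723] 0.01413432118812471
```

>>> step_arm:
  targets:
    - [[0, 0, 0], [0, 0, -1], -1]
    - [[0, 0, 0], [0, 0, -1], -1]
    - [[0, 0, 0], [0, 0, -1], -1]
    - [[0, 0, 0], [0, 0, -1], -1]
    - [[0, 0, 0], [0, 0, -1], -1]
    - [[0, 0, 0], [0, 0, -1], -1]
    - [[0, 0, 0], [0, 0, -1], -1]
    - [[0, 0, 0], [0, 0, -1], -1]

```text
t: 25.25
eef_pos: [0.6109, -0.2242, 0.1308]
ee_rot: [-3.14, 0.004, 2.045]
force: [1.2, -5.6, 1.4]
width: 0.0138
```

```bash
python3 st.py
```

```text
25.25 [ 0.6109 -0.2242  0.1308] [-179.9013    0.2068  117.1963] [ 1.1865 -5.588   1.354 ] [-1.9373 -0.55   -0.2043] 0.013800915338858407
```

>>> step_arm:
  targets:
    - [[0, 0, 0], [0, 0, -1], -1]
    - [[0, 0, 0], [0, 0, -1], -1]
    - [[0, 0, 0], [0, 0, -1], -1]
    - [[0, 0, 0], [0, 0, -1], -1]
    - [[0, 0, 0], [0, 0, 0], -1]
    - [[0, 0, 0], [0, 0, 0], -1]
    - [[0, 0, 0], [0, 0, 0], -1]
    - [[0, 0, 0], [0, 0, 0], -1]

```text
t: 26.05
eef_pos: [0.6109, -0.2243, 0.1308]
ee_rot: [-3.14, 0.004, 2.115]
force: [1.2, -6.2, 1.7]
width: 0.014
```

```bash
python3 st.py; python3 - <<'E'
from h import *
p,d=snap('s17',(190,140,310,240))
c=viewer.calibration('scene')
hsv=cv2.cvtColor(p,cv2.COLOR_RGB2HSV);rm=((hsv[...,0]<8)|(hsv[...,0]>172))&(hsv[...,1]>130)&(hsv[...,2]>80)
rm[:, :200]=0;rm[:,280:]=0;rm[:150]=0;rm[230:]=0
v,u=np.nonzero(rm);print(len(u),u.mean(),v.mean());q=plane(c,(u.mean(),v.mean()),.168);print(q,np.degrees(np.arctan2(q[1]-C[1],q[0]-C[0])))
t=np.load('scene0.npz')['p'];hsv=cv2.cvtColor(t,cv2.COLOR_RGB2HSV);rm=((hsv[...,0]<8)|(hsv[...,0]>172))&(hsv[...,1]>130)&(hsv[...,2]>80)
rm[:, :200]=0;rm[:,280:]=0;rm[:150]=0;rm[230:]=0
v,u=np.nonzero(rm);print(len(u),u.mean(),v.mean());q=plane(c,(u.mean(),v.mean()),.168);print(q,np.degrees(np.arctan2(q[1]-C[1],q[0]-C[0])))
E
```

```text
26.05 [ 0.6109 -0.2243  0.1308] [-179.8862    0.2068  121.1619] [ 1.1764 -6.1678  1.6878] [-1.9996 -0.5453 -0.1342] 0.013986904336085916
21 237.23809523809524 183.66666666666666
[ 0.6495 -0.2008  0.168 ] 31.17508796512712
21 230.8095238095238 180.9047619047619
[ 0.6558 -0.2262  0.168 ] -3.167425195090617
```

View pics/s17.png

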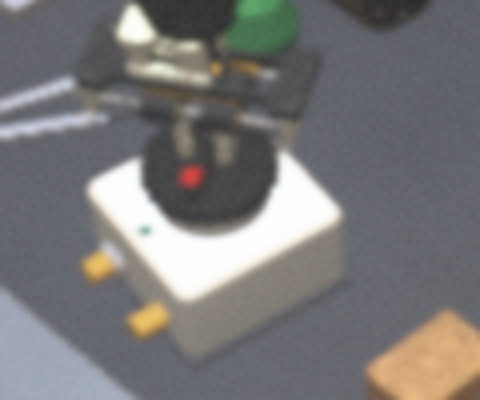

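>>> step_arm:
  targets:
    - [[0, 0, 0], [0, 0, -1], -1]
    - [[0, 0, 0], [0, 0, -1], -1]
    - [[0, 0, 0], [0, 0, -1], -1]
    - [[0, 0, 0], [0, 0, -1], -1]
    - [[0, 0, 0], [0, 0, -1], -1]
    - [[0, 0, 0], [0, 0, -1], -1]
    - [[0, 0, 0], [0, 0, -1], -1]
    - [[0, 0, 0], [0, 0, 0], -1]

```text
t: 26.9
eef_pos: [0.611, -0.2243, 0.1309]
ee_rot: [-3.139, 0.003, 2.237]
force: [1.2, -5.0, 0.8]
width: 0.014
```

```bash
python3 st.py; cat > mk.py <<'E'
from h import *
import sys
p,d=snap(sys.argv[1],(190,140,310,240))
c=viewer.calibration('scene')
hsv=cv2.cvtColor(p,cv2.COLOR_RGB2HSV);rm=((hsv[...,0]<8)|(hsv[...,0]>172))&(hsv[...,1]>130)&(hsv[...,2]>80)
rm[:, :200]=0;rm[:,280:]=0;rm[:150]=0;rm[230:]=0
v,u=np.nonzero(rm);q=plane(c,(u.mean(),v.mean()),float(sys.argv[2]) if len(sys.argv)>2 else .168);a=np.degrees(np.arctan2(q[1]-C[1],q[0]-C[0]));print(len(u),u.mean(),v.mean(),q,'turn',a+3.2,np.radians(a+3.2))
E
python3 mk.py s18
```

```text
26.9 [ 0.611  -0.2243  0.1309] [-179.8706    0.1925  128.1736] [ 1.1672 -5.0047  0.8226] [-2.0285 -0.6147 -0.3326] 0.014008388075262699
20 238.75 183.75 [ 0.6462 -0.1968  0.168 ] turn 41.04596597620645 0.7163872509463711
```

>>> step_arm:
  targets:
    - [[0, 0, 0], [0, 0, -1], -1]
    - [[0, 0, 0], [0, 0, -1], -1]
    - [[0, 0, 0], [0, 0, -1], -1]
    - [[0, 0, 0], [0, 0, -1], -1]
    - [[0, 0, 0], [0, 0, 0], -1]
    - [[0, 0, 0], [0, 0, 0], -1]
    - [[0, 0, 0], [0, 0, 0], -1]
    - [[0, 0, 0], [0, 0, 0], -1]

```text
t: 27.75
eef_pos: [0.6107, -0.2244, 0.1309]
ee_rot: [-3.139, 0.003, 2.306]
force: [0.5, -5.4, 1.5]
width: 0.015
```

```bash
python3 st.py;python3 mk.py s19
```

```text
27.75 [ 0.6107 -0.2244  0.1309] [-179.8366    0.1665  132.1247] [ 0.4664 -5.4307  1.4907] [-2.0981 -0.2922 -0.4512] 0.015018946091670484
20 238.9 183.95 [ 0.6465 -0.1958  0.168 ] turn 41.8897690029263 0.7311143920009261
```

>>> step_arm:
  targets:
    - [[0, 0, 0], [0, 0, 0], -0.3]
    - [[0, 0, 0], [0, 0, 0], -0.3]
    - [[0, 0, 0], [0, 0, 1], -0.3]
    - [[0, 0, 0], [0, 0, 1], -0.3]
    - [[0, 0, 0], [0, 0, 1], -0.3]
    - [[0, 0, 0], [0, 0, 0], -0.3]
    - [[0, 0, 0], [0, 0, 0], -0.3]
    - [[0, 0, 0], [0, 0, 0], -0.3]

```text
t: 28.6
eef_pos: [0.6107, -0.2238, 0.1306]
ee_rot: [-3.139, 0.002, 2.254]
force: [1.2, 0.0, 0.5]
width: 0.0308
```

>>> step_arm:
  targets:
    - [[0, 0, 0], [0, 0, 0], -0.3]
    - [[0, 0, 0], [0, 0, 0], -0.3]
    - [[0, 0, 0], [0, 0, 0], -0.3]
    - [[0, 0, 0], [0, 0, 0], -0.3]
    - [[0, 0, 0], [0, 0, 0], -0.3]
    - [[0, 0, 0], [0, 0, 0], -0.3]
    - [[0, 0, 0], [0, 0, 0], -0.3]
    - [[0, 0, 0], [0, 0, 0], -0.3]

```text
t: 29.4
eef_pos: [0.6107, -0.2238, 0.1306]
ee_rot: [-3.139, 0.002, 2.254]
force: [-0.1, 1.0, -0.7]
width: 0.0309
```

```bash
python3 st.py;python3 mk.py s20; python3 - <<'E'
from h import *
s=arm.get_state();p,d=viewer.grab_frame('wrist');cv2.imwrite('pics/w20.png',p[:,:,::-1])
c=viewer.calibration('wrist');T=toolT(s)@c['tool_from_camera'];P=cloud(c,d,T)
rib=(np.hypot(P[...,0]-C[0],P[...,1]-C[1])<.06)&(P[...,2]>.163)&(P[...,2]<.178);rib[232:]=False
q=P[rib][:,:2];m=q.mean(0);_,_,v=np.linalg.svd(q-m,full_matrices=False);print(rib.sum(),m,np.degrees(np.arctan2(v[0,1],v[0,0])),np.median(P[rib][:,2]))
E
```

```text
29.4 [ 0.6107 -0.2238  0.1306] [-179.8554    0.1409  129.1161] [-0.0637  1.0216 -0.6714] [ 0.1026 -0.153  -0.0107] 0.030866151018142347
20 238.75 183.75 [ 0.6462 -0.1968  0.168 ] turn 41.04596597620645 0.7163872509463711
1847 [ 0.5819 -0.2464] 36.42098969841535 0.17179749872454542
```

View pics/w20.png

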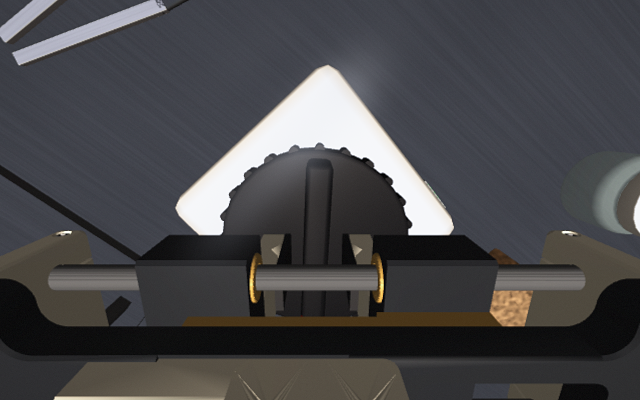

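>>> step_arm:
  targets:
    - [[0, 0, 0], [0, 0, 1.3], -0.3]
    - [[0, 0, 0], [0, 0, 1.3], -0.3]
    - [[0, 0, 0.0015], [0, 0, 0], -0.3]
    - [[0, 0, 0.0015], [0, 0, 0], -0.3]
    - [[0, 0, 0.0015], [0, 0, 0], -0.3]
    - [[0, 0, 0.0015], [0, 0, 0], -0.3]
    - [[0, 0, 0.001], [0, 0, 0], -0.3]
    - [[0, 0, 0], [0, 0, 0], -0.3]

```text
t: 30.3
eef_pos: [0.6106, -0.2239, 0.1238]
ee_rot: [-3.139, 0.003, 2.208]
force: [-1.8, 0.4, 2.2]
width: 0.0307
```

```bash
python3 st.py
```

```text
30.3 [ 0.6106 -0.2239  0.1238] [-179.8574    0.1526  126.5218] [-1.7915  0.3929  2.2283] [ 0.2173  0.4076 -0.0129] 0.030710842685296925
```

>>> step_arm:
  targets:
    - [[0, 0, 0], [0, 0, 0], -1]
    - [[0, 0, 0], [0, 0, 0], -1]
    - [[0, 0, 0], [0, 0, 0], -1]
    - [[0, 0, 0.002], [0, 0, 0], -1]
    - [[0, 0, 0.002], [0, 0, 0], -1]
    - [[0, 0, 0.002], [0, 0, 0], -1]
    - [[0, 0, 0.002], [0, 0, 0], -1]
    - [[0, 0, 0], [0, 0, 0], -1]
  grip_force: 15

```text
t: 31.1
eef_pos: [0.6113, -0.2243, 0.1166]
ee_rot: [-3.14, 0.004, 2.208]
force: [-1.1, -0.6, 8.3]
width: 0.014
```

```bash
python3 st.py
```

```text
31.1 [ 0.6113 -0.2243  0.1166] [-179.9046    0.2378  126.5348] [-1.1346 -0.5834  8.3249] [ 0.0148  0.3207 -0.006 ] 0.014048601614934134
```

>>> step_arm:
  targets:
    - [[0, 0, 0.001], [0, 0, 0], -1]
    - [[0, 0, 0.001], [0, 0, 0], -1]
    - [[0, 0, 0.001], [0, 0, 0], -1]
    - [[0, 0, 0.0005], [0, 0, 0], -1]
    - [[0, 0, 0], [0, 0, 0], -1]
    - [[0, 0, 0], [0, 0, 0], -1]
    - [[0, 0, 0], [0, 0, 0], -1]
    - [[0, 0, 0], [0, 0, 0], -1]

```text
t: 31.9
eef_pos: [0.6113, -0.2243, 0.1135]
ee_rot: [-3.14, 0.004, 2.208]
force: [-1.8, -0.4, 10.0]
width: 0.0138
```

```bash
python3 st.py
```

```text
31.9 [ 0.6113 -0.2243  0.1135] [-179.9151    0.2482  126.5357] [-1.821  -0.4044  9.9788] [ 0.1121  0.5441 -0.0142] 0.013785291673542746
```

>>> step_arm:
  targets:
    - [[0, 0, 0.0005], [0, 0, 0], -1]
    - [[0, 0, 0.0005], [0, 0, 0], -1]
    - [[0, 0, 0], [0, 0, -2], -1]
    - [[0, 0, 0], [0, 0, -2], -1]
    - [[0, 0, 0], [0, 0, -2], -1]
    - [[0, 0, 0], [0, 0, -2], -1]
    - [[0, 0, 0], [0, 0, -2], -1]
    - [[0, 0, 0], [0, 0, -2], -1]

```text
t: 32.7
eef_pos: [0.6114, -0.2245, 0.1133]
ee_rot: [-3.139, 0.005, 2.419]
force: [-3.0, 0.4, 13.8]
width: 0.0138
```

```bash
python3 st.py; python3 mk.py s21 .159
```

```text
32.7 [ 0.6114 -0.2245  0.1133] [-179.8732    0.2619  138.6204] [-2.9721  0.354  13.8166] [ 0.3504  1.0596 -0.1236] 0.01381482556671705
16 241.4375 186.25 [ 0.6428 -0.1883  0.159 ] turn 51.77461562873187 0.9036375116758852
```

>>> step_arm:
  targets:
    - [[0, 0, 0], [0, 0, -3], -1]
    - [[0, 0, 0], [0, 0, -3], -1]
    - [[0, 0, 0], [0, 0, -3], -1]
    - [[0, 0, 0], [0, 0, -3], -1]
    - [[0, 0, 0], [0, 0, -3], -1]
    - [[0, 0, 0], [0, 0, -3], -1]
    - [[0, 0, 0], [0, 0, -3], -1]
    - [[0, 0, 0], [0, 0, -3], -1]

```text
t: 33.55
eef_pos: [0.6116, -0.2246, 0.1133]
ee_rot: [-3.138, 0.004, 2.839]
force: [-2.2, -0.8, 13.6]
width: 0.0136
```

```bash
python3 st.py; python3 mk.py s22 .159
```

```text
33.55 [ 0.6116 -0.2246  0.1133] [-179.7751    0.2084  162.6609] [-2.1823 -0.8167 13.6448] [ 0.0473  0.8761 -0.0942] 0.013607440004939568
23 246.7391304347826 184.95652173913044 [ 0.6264 -0.1796  0.159 ] turn 74.52924655240632 1.300780741370123
```

>>> step_arm:
  targets:
    - [[0, 0, 0], [0, 0, -2.5], -1]
    - [[0, 0, 0], [0, 0, -2.5], -1]
    - [[0, 0, 0], [0, 0, -2.5], -1]
    - [[0, 0, 0], [0, 0, -2.5], -1]
    - [[0, 0, 0], [0, 0, -2], -1]
    - [[0, 0, 0], [0, 0, -1], -1]
    - [[0, 0, 0], [0, 0, 0], -1]
    - [[0, 0, 0], [0, 0, 0], -1]

```text
t: 34.4
eef_pos: [0.6118, -0.2246, 0.1133]
ee_rot: [-3.137, 0.003, 3.064]
force: [-1.4, -0.1, 12.7]
width: 0.014
```

```bash
python3 st.py; python3 mk.py s23 .159
```

```text
34.4 [ 0.6118 -0.2246  0.1133] [-179.7299    0.1703  175.5483] [-1.3901 -0.1279 12.7191] [-0.0131  0.6786 -0.0195] 0.013954458173831886
19 249.31578947368422 183.73684210526315 [ 0.6166 -0.1773  0.159 ] turn 86.94643931172124 1.517501638874968
```

>>> step_arm:
  targets:
    - [[0, 0, 0], [0, 0, -1.5], -1]
    - [[0, 0, 0], [0, 0, -1.5], -1]
    - [[0, 0, -0.004], [0, 0, 0], -1]
    - [[0, 0, -0.004], [0, 0, 0], -1]
    - [[0, 0, -0.004], [0, 0, 0], -1]
    - [[0, 0, -0.004], [0, 0, 0], -1]
    - [[0, 0, -0.004], [0, 0, 0], -1]
    - [[0, 0, 0], [0, 0, 0], -1]

```text
t: 35.25
eef_pos: [0.6117, -0.2245, 0.1321]
ee_rot: [-3.137, 0.002, 3.116]
force: [3.4, -5.0, 3.3]
width: 0.0137
```

```bash
python3 st.py; python3 mk.py s24 .18
```

```text
35.25 [ 0.6117 -0.2245  0.1321] [-179.745     0.1227  178.521 ] [ 3.3595 -5.0425  3.2903] [-1.7503 -1.2183 -0.0278] 0.013748183158523431
20 249.5 179.5 [ 0.615  -0.1758  0.18  ] turn 89.07532261769515 1.5546576619549546
```

Now open, then lift straight off.

>>> step_arm:
  targets:
    - [[0, 0, 0], [0, 0, 0], -0.3]
    - [[0, 0, 0], [0, 0, 0], -0.2]
    - [[0, 0, 0], [0, 0, 0], -0.2]
    - [[0, 0, 0], [0, 0, 0], -0.2]
    - [[0, 0, 0], [0, 0, 0], -0.2]
    - [[0, 0, -0.01], [0, 0, 0], -0.2]
    - [[0, 0, -0.015], [0, 0, 0], -0.2]
    - [[0, 0, -0.02], [0, 0, 0], -0.2]

```text
t: 36.1
eef_pos: [0.6099, -0.2234, 0.1757]
ee_rot: [-3.139, -0.003, 3.116]
force: [-0.2, -0.3, 0.5]
width: 0.0352
```

>>> step_arm:
  targets:
    - [[0, 0, -0.02], [0, 0, 0], -0.2]
    - [[0, 0, -0.02], [0, 0, 0], -0.2]
    - [[0, 0, -0.02], [0, 0, 0], -0.2]
    - [[0, 0.02, -0.02], [0, 0, 0], -0.2]
    - [[0, 0.025, -0.01], [0, 0, 0], -0.2]
    - [[0, 0.025, 0], [0, 0, 0], -0.2]
    - [[0, 0.025, 0], [0, 0, 0], -0.2]
    - [[0, 0.025, 0], [0, 0, 0], -0.2]

```text
t: 36.9
eef_pos: [0.6136, -0.1023, 0.2659]
ee_rot: [-3.139, -0.0, 3.115]
force: [0.3, 0.5, -0.5]
width: 0.0347
```

```bash
python3 st.py; python3 - <<'E'
from h import *
s=arm.get_state();p,d=viewer.grab_frame('wrist');cv2.imwrite('pics/w25.png',p[:,:,::-1])
c=viewer.calibration('wrist');T=toolT(s)@c['tool_from_camera'];P=cloud(c,d,T)
near=np.hypot(P[...,0]-C[0],P[...,1]-C[1])<.065
near[232:]=False
disc=near&(P[...,2]>.13)&(P[...,2]<.165);rib=near&(P[...,2]>.17)
print('disc z',np.median(P[disc][:,2]),disc.sum(),'rib z',np.median(P[rib][:,2]),rib.sum())
q=P[rib][:,:2];m=q.mean(0);_,_,v=np.linalg.svd(q-m,full_matrices=False);a=np.degrees(np.arctan2(v[0,1],v[0,0]));print(m,a,'turn',a+5.2)
p,d=viewer.grab_frame('scene');cv2.imwrite('pics/s25.png',p[:,:,::-1])
p,d=viewer.grab_frame('top');cv2.imwrite('pics/t25.png',p[:,:,::-1])
E
```

```text
36.9 [ 0.6136 -0.1023  0.2659] [-179.8239   -0.0214  178.5028] [ 0.3482  0.5138 -0.4951] [ 0.1004 -0.0632  0.0107] 0.034665805649256795
disc z 0.1583817205629544 11759 rib z 0.18375687942666719 2729
[ 0.6124 -0.2131] -91.09773147802701 turn -85.89773147802701
```

View pics/w25.png

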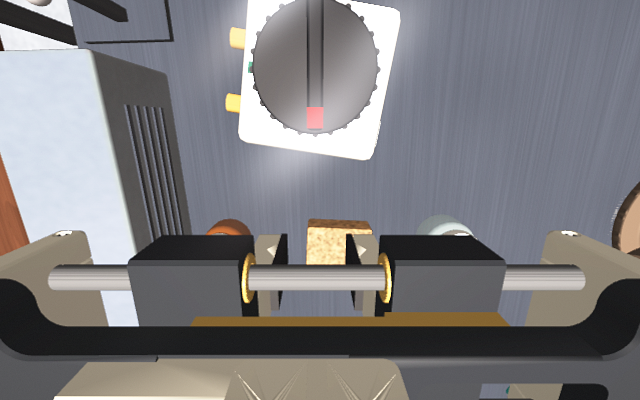

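View pics/s25.png

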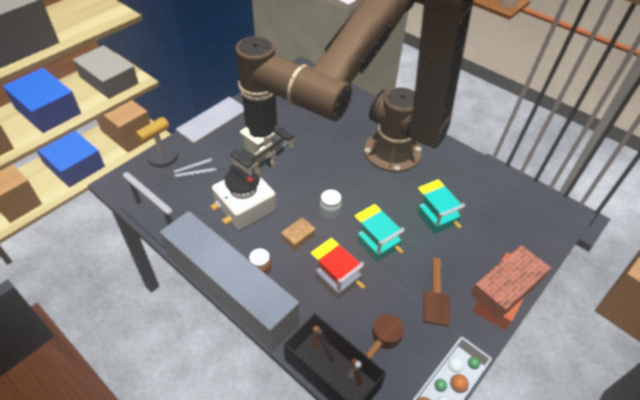

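View pics/t25.png

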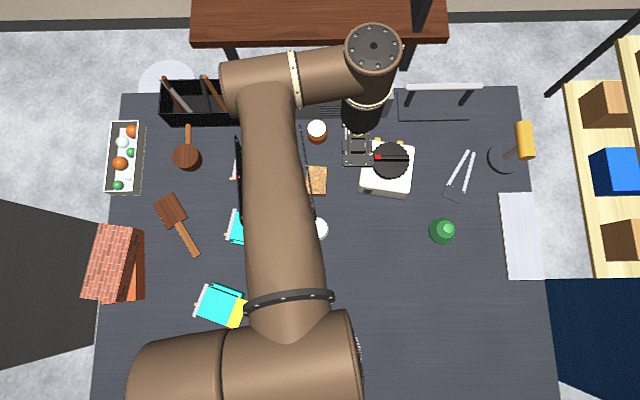

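```bash
python3 - <<'E'
from station import ticket
print(ticket.job_done())
E
```

```text
the job is handed in; nothing more can be done
None
```

I switched the pump off, released the tank's pressure cap, and handed the job in at about 37 s of the 72 s allowed. The handover reported no verdict.

**Switch box:**
- My first attempt to lift the cover slipped off at about 0.5 rad and it fell shut. The pictures showed the real fingertips about 21 mm short of the stated TCP, which is probably why it slipped.
- On the second try the cover swung fully open to its rest. I pushed the toggle to off and saw its ball at the predicted off position.
- I then tipped the cover forward again, and the last pictures show it shut. Pushing the toggle briefly read about 16 N in all at the wrist.

**Cap:**
- I turned it to its first stop, about 0.73 rad from its starting position, where the torque rose and the cap stopped following. I let it rest unpressed for over a second.
- I then pressed it down with 10 to 14 N and turned it on past the stop.
- The last wrist view put it at about 1.64 rad of turn from the start. It stands about 11.4 mm above its starting height, so it is sprung up.

**Checks that disagreed or were limited:**
- The scene camera's reading of the cap's red mark gave about 1.55 rad, slightly less than the wrist view. Both are above the required 1.35.
- After the cover closed, the toggle could no longer be seen, so its final state rests on the view taken just before closing.
- The bystanders looked unmoved in the last pictures, but I did not measure their positions.

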